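# Load the bench shaker: tube block, spacer collar, cover

## Robot

A 6-joint arm with a two-finger parallel gripper is mounted at the origin on the work surface. World frame = base frame: x ahead of the robot, y to its left, z up, the work surface at z = 0. Lengths are in m, angles in rad, forces in N, time in s.
With the tool pointing down it reaches from about 0.4 to 0.925 m from the base axis. Payload 3.4 kg.
Tool frame: the origin (TCP) lies at the very end of the fingers, on their centre line; the grasp point (between the pads) lies 19 mm behind it (ctrl.grasp_offset is the distance from the TCP to the grasp point, in m); z points along the fingers, y is the direction in which the jaws open and shut (so a half turn about z gives the same grasp; the last joint's range is limited). The gripper opens to 85 mm and grips with 20 to 120 N. Pads are 22 mm wide; open, the fingers measure 114 mm over their backs; the gripper's body (76 mm by 85 mm) begins 54 mm behind the grasp point. The pads swing forward as they close: fully open they stand 13 mm farther back than shut.
Start: joints at [1.137, 0.307, 1.506, -0, 1.328, -0.073], TCP at [0.202, 0.538, 0.231] pointing down, gripper open.
Joint ranges: [-3.12, 3.12], [-1.05, 2.28], [0.14, 2.33], [-1.42, 4.57], [0.1, 2.73], [-2.68, 2.68]. Speed limits (rad/s): [2.57, 2.57, 3.14, 3.14, 3.14, 3.14].

## Interface

Orientations are given as a 3x3 rotation matrix whose columns are the frame's x, y, z axes.
In Python, from rig import ctrl, get_image gives the robot as it stands.
- The arm moves only by the tool arm_command, never from a script. Its argument "increments" is a list of rows, each a list of 5 numbers: the finger opening in mm, from 0 to 85.4, then the shift along the tool's x, y, z in mm, then the turn about the tool's z in rad. A call has 1 to 5 rows; each row is the pose to reach, as a shift and turn from the pose commanded when the call began, along the tool's axes at that moment; what a row does not reach only later rows make up. A row lasts 1/12 s, in which the tool goes at most 41.7 mm and 7.16 degrees, less where a joint would pass 70% of its speed; a pose out of reach is approached as far as the arm can. A call with a gripper value outside its range is refused whole. The fingers move at their own pace and stop on an object; "grip_force" is the grip in N (left out, the last holds). Time passes only in rows, so rows that repeat a pose let the fingers close. It gives the time, the measured TCP pose, the force and the opening at its end, in the units of the state.
- ctrl.observe(): the state, without advancing time (a new reading comes with each control period).
- get_image(name): name is "scene" or "top"; returns a dict with "image" (420x560x3 uint8, red, green, blue), "K" (3x3 intrinsics, pixels), "dist" ([k1, k2, p1, p2, k3] as OpenCV has them; the pictures are not rectified), "xyz" and "orientation" of the camera in the world. Camera axes: x right, y up, looking along -z (the intrinsics and any distortion apply to the point x, -y, -z); pixel columns grow to the right and rows downward; lengths in m; the calibration is good to about 2 mm. A picture is of the moment at which its call begins. There is no depth.
- ctrl.finish_job(): hands the job in, once; it reports no verdict.
The state is a dict: "clock": time; "qpos": joint angles; "joint_vel": joint speeds; "tau": joint torques, N m; "tool_pos": TCP position; "eef_rot": TCP orientation; "contact_force": force on the tool from outside, world axes, zero at the start; "wrist_torque": the same for the moment, N m; "gripper_width": finger opening in m.
Only numpy, scipy, OpenCV 4.12 (cv2) and the standard library are available. Lean on these libraries where they do the work, as an engineer would, in place of code of your own. Each camera call takes 0.05 s, during which the arm holds its last target. There are 200 camera calls.

## Task

Load the bench shaker for a run: set the tube block fully home between the corner guides of its carrier, then the orange collar square on the block around the caps, then the white cover flat on the collar. Set each part down gently, without letting it drop or turning the tubes over, let go of each one before fetching the next, and leave the tube carousel, the tip box, the beaker and the bottle where they stand.

Things in the scene. Friction and masses are not known exactly. Their poses are not given: they have to be found in the camera images.
- shaker: Bench shaker, fixed: white housing 205 x 185 mm (x, y), 74 mm high, violet panel on its front (-x). On it an aluminium carrier plate 150 x 112 mm, top 94 mm above the bench, with four L-shaped corner guides 4 mm thick around a pocket. Origin at the centre of its foot, z up. Parts stack in the pocket with their long sides along the shaker's x, either way round.
- nest (a point): Centre of the pocket's floor, on the carrier plate; axes as the shaker's. The guides leave a pocket of 107 x 65 mm (x, y), 1.5 mm clear on each side of a part. They rise straight for 66 mm above the plate, then flare out 24 degrees up to 82 mm as a lead-in. Each arm covers 16 mm from its corner; the middle 75 mm of both long sides (facing +y and -y) stay open for fingers.
- block: Tube block: aluminium block 104 x 62 x 40 mm (x, y, z), about 0.5 kg, with 15 tubes in 5 x 3 rows whose violet caps stand 12 mm above its top (caps cover x +-38 mm, y +-22 mm). Origin at the centre of the underside, z towards the caps. It starts on stand_a, tilted with its slope.
- collar: Spacer collar: loose orange plastic frame 104 x 62 x 24 mm (x, y, z), walls 6 mm thick, open in the middle (92 x 50 mm), same either way up, about 0.07 kg. Origin at the centre of its underside, z up. It starts flat on the bench. On the block it surrounds the caps and its upper edge stands 64 mm above the carrier plate.
- cover: Cover: white plate 104 x 62 x 10 mm (x, y, z), about 0.2 kg, with a black grip bar on top, 70 mm long (along x), 14 mm wide (y) and 24 mm high above the plate (bar top 34 mm above the origin). Origin at the centre of the plate's underside, z towards the bar. It starts on stand_b, tilted with its slope.
- stand_a: Fixed black bent-sheet stand holding the block, 74 mm wide (y), 110 mm deep (x). Origin at its foot's centre, z up. Its face slopes 30 degrees, rising towards +x from 16 to 73 mm. A lip 12 mm high stops the part at the low end; rails 5 mm high run about 2.5 mm off its long sides. The part lies x up the slope, z square to the face; its origin starts at about (-5, 0, 42) mm in the stand's frame.
- stand_b: Fixed stand like stand_a, which holds the cover in the same way. The two stands may change places.
- carousel: Bystander: teal round tube carousel with violet caps, 82 mm across, 99 mm high, loose. Origin at the centre of its underside.
- tip_box: Bystander: blue pipette-tip box, 82 x 122 mm (x, y), 68 mm high, loose. Origin at the centre of its underside.
- bottle: Bystander: amber reagent bottle, 64 mm across, 150 mm high, loose. Origin at the centre of its underside.
- beaker: Bystander: white plastic beaker, 72 mm across at the rim, 95 mm high, loose. Origin at the centre of its underside.
There are look-alikes about, which are no part of the job. Leave any green look-alike of the block alone. What is shaped like the cover but turquoise is not meant.

How it is judged:
By the outcome, as a careful person would: the job done as asked, in the order asked, and still so for the second after the job is handed in, with the robot touching nothing.
It also fails if it takes over 72 s, if anything falls off the work surface, if the arm or the gripper's body presses on something with over 40 N, if the wrist force passes 120 N, or if a joint passes its speed limit or range.

## Working session

There is one attempt and no reset: what is moved stays moved. The work goes in short steps, Python scripts to look and compute and a tool call to move; the robot and the scene stay as the last step left them, time stands still between calls to the robot, and variables do not carry over. Pictures are saved under pics/ and viewed, about 8 in all and at most 12, crops included, and the job is handed in when it is done.

Besides the shell and the picture viewer there is one more tool, called after ">>>" by a JSON object that holds its "api" and its "payload". arm_command: Moves the arm, as the interface text tells. Its arguments: {"type":"object","properties":{"increments":{"type":"array"},"grip_force":{"type":"number"}},"required":["increments"]}

```bash
mkdir -p pics; ls
python3 - <<'E'
from rig import ctrl,get_image
import cv2,numpy as np
np.set_printoptions(precision=4,suppress=True)
for n in("scene","top"):
    g=get_image(n); np.savez(f"pics/{n}0.npz",**{k:np.array(v) for k,v in g.items()})
    cv2.imwrite(f"pics/{n}0.png",g["image"][:,:,::-1])
    print(n,g["K"],g["dist"],g["xyz"],g["orientation"])
s=ctrl.observe();print(s)
E
```

```text
pics
scene [[422.9005   0.     278.3629]
 [  0.     422.9005 212.0834]
 [  0.       0.       1.    ]] [-0.0779  0.      0.      0.      0.    ] [0.7909 0.4907 0.91  ] [[-0.8479 -0.4242  0.3181]
 [ 0.5299 -0.6582  0.5347]
 [-0.0175  0.6219  0.7829]]
top [[479.4973   0.     274.602 ]
 [  0.     479.4973 209.1909]
 [  0.       0.       1.    ]] [-0.0528  0.      0.      0.      0.    ] [ 0.2399 -0.0613  1.1097] [[-0.1408  0.9689 -0.2034]
 [-0.99   -0.1371  0.0322]
 [ 0.0033  0.2059  0.9786]]
{'clock': 0.1, 'qpos': array([ 1.1375,  0.3075,  1.5075, -0.    ,  1.3284, -0.0735]), 'joint_vel': array([-0.0008, -0.0004, -0.0035, -0.0004,  0.0004, -0.0002]), 'tau': array([  0.0011, -45.8532, -25.2608,  -0.    ,   0.0056,   0.    ]), 'tool_pos': array([0.2022, 0.5376, 0.2305]), 'eef_rot': array([[-0.936 ,  0.3521, -0.0008],
       [ 0.3521,  0.936 , -0.0016],
       [ 0.0001, -0.0018, -1.    ]]), 'contact_force': array([-0.6515,  0.4087,  0.2384]), 'wrist_torque': array([ 0.0053, -0.0213,  0.002 ]), 'gripper_width': 0.08517072013758505}
```

View pics/scene0.png

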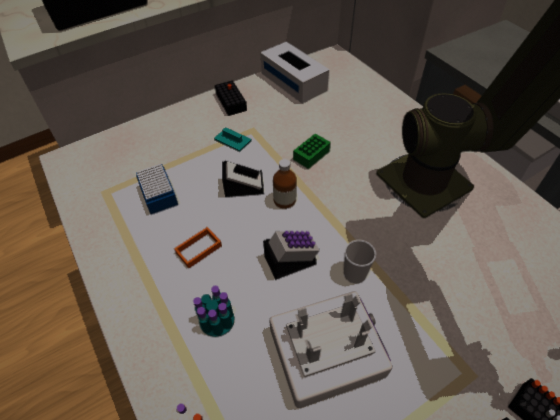

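View pics/top0.png

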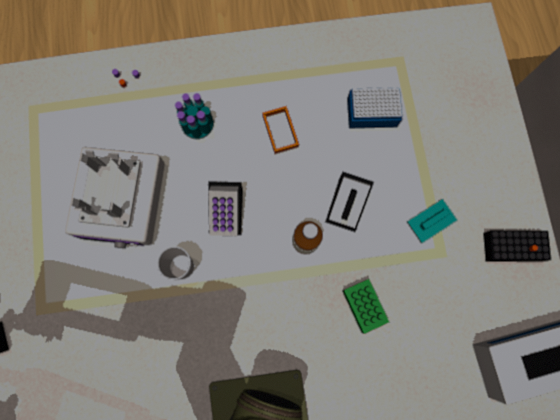

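Two pictures so far. Positions are given as (column, row).

**Top view**
- Block on its stand: (225,208)
- Cover on its stand: (350,200)
- Collar: (281,130)
- Shaker: (115,195)
- Carousel: (195,117)
- Beaker: (176,262)
- Bottle: (308,235)
- Tip box: (376,105)

**Look-alikes**
- Block: violet caps on aluminium at top (225,208), or green at (366,305). The violet one fits.
- Cover: white with black bar at top (350,200), or turquoise at (432,220). The white one fits.

I'll confirm both in an enlarged crop.

```bash
cat > h.py <<'E'
import numpy as np,cv2
np.set_printoptions(precision=4,suppress=True)
F=np.diag([1.,-1,-1])
def load(f): return dict(np.load(f))
def snap(n,f):
    from rig import get_image
    g=get_image(n); np.savez(f"pics/{f}.npz",**{k:np.array(v) for k,v in g.items()}); return g
def ray(g,uv):
    p=cv2.undistortPoints(np.array(uv,float).reshape(-1,1,2),g["K"],g["dist"]).reshape(-1,2)
    return np.c_[p,np.ones(len(p))]@F@np.array(g["orientation"]).T
def cast(g,uv,z):
    d=ray(g,uv);o=np.array(g["xyz"]);return o+d*((z-o[2])/d[:,2])[:,None]
def tri(g1,u1,g2,u2):
    d1,d2=ray(g1,u1)[0],ray(g2,u2)[0];o1,o2=np.array(g1["xyz"]),np.array(g2["xyz"])
    s=np.linalg.lstsq(np.c_[d1,-d2],o2-o1,rcond=None)[0];a,b=o1+s[0]*d1,o2+s[1]*d2
    return (a+b)/2,np.linalg.norm(a-b)
def proj(g,X):
    R=F@np.array(g["orientation"]).T;t=-R@np.array(g["xyz"])
    return cv2.projectPoints(np.array(X,float).reshape(-1,1,3),cv2.Rodrigues(R)[0],t,g["K"],g["dist"])[0].reshape(-1,2)
def crop(g,c,w,h,s): # centre, size, scale
    x,y=int(c[0]-w/2),int(c[1]-h/2)
    im=cv2.resize(np.ascontiguousarray(g["image"][y:y+h,x:x+w,::-1]),None,fx=s,fy=s,interpolation=cv2.INTER_CUBIC)
    im=cv2.convertScaleAbs(im,alpha=1.3,beta=10)
    for k in range(0,w,10): cv2.line(im,(k*s,0),(k*s,8 if (x+k)%50 else 20),(0,0,255),1)
    for k in range(0,h,10): cv2.line(im,(0,k*s),(8,k*s),(0,0,255),1)
    cv2.putText(im,f"{x},{y}",(12,18),0,.5,(0,0,255),1); return im
E
python3 - <<'E'
from h import *
t,s=load("pics/top0.npz"),load("pics/scene0.npz")
r1=np.hstack([crop(t,(225,208),66,66,4),crop(t,(350,200),66,66,4),crop(t,(115,195),66*1,66,4)*0+0])
r1=np.hstack([crop(t,(225,208),66,66,4),crop(t,(350,202),66,66,4),crop(t,(281,130),66,66,4)])
r2=np.hstack([crop(s,(293,248),66,72,4),crop(s,(243,178),66,72,4),crop(s,(198,246),66,72,4)])
cv2.imwrite("pics/m1.png",np.vstack([r1,r2]))
cv2.imwrite("pics/m2.png",np.hstack([crop(t,(115,195),100,116,4),crop(s,(328,343),100,116,4)]) )
E
```

```text
(no output)
```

View pics/m1.png

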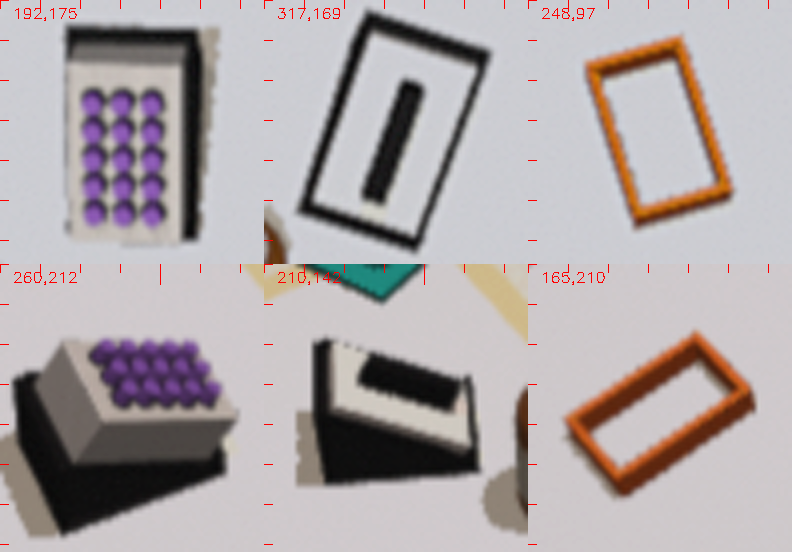

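View pics/m2.png

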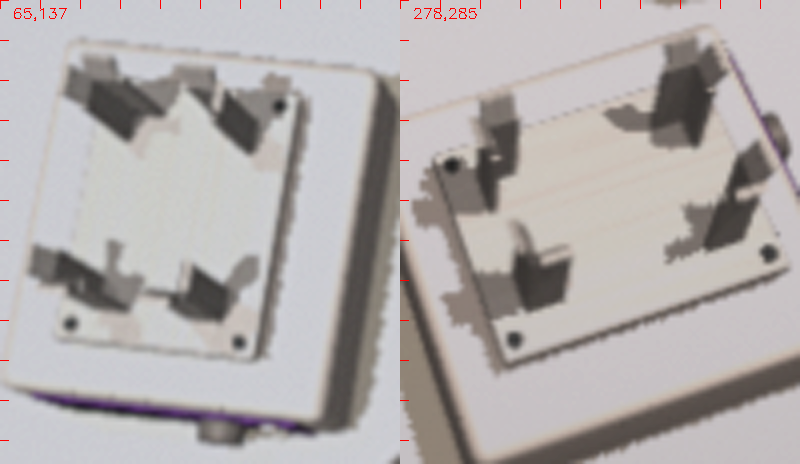

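The crops confirm the violet-capped block on its black stand and the white cover with black bar; both stands rise towards +x. The collar is flat on the bench. The carrier screws show at top (134.8,163.5), (82.5,217.8) and (124.8,222.5), and the panel faces the robot (-x). Now the numbers.

Run:
```python
from h import *
t,s=load("pics/top0.npz"),load("pics/scene0.npz")
def show(n,p,q=None):
    d=q-p;print(n,"mid",(p+q)/2,"len",np.linalg.norm(d),"yaw",np.degrees(np.arctan2(d[1],d[0])))
# shaker screws
T=cast(t,[[134.75,163.5],[82.5,217.75],[124.75,222.5]],.094);S=cast(s,[[290.75,326.25],[306.5,370],[370,348.25]],.094)
print("screws top\n",T,"\nscene\n",S)
show("T long",T[2],T[0]);show("T diag",T[1],T[0])
P=cast(t,[[139.75,160.75],[129.75,226.5],[78.75,221.5]],.094);show("plate diag",P[2],P[0]);show("plate long",P[1],P[0]);show("plate short",P[1],P[2])
Q=cast(s,[[286.25,324.25],[304.25,377.5],[375.5,351.25]],.094);show("plate scene diag",Q[2],Q[0]);show('long',Q[2],Q[1]);show('short',Q[1],Q[0])
# block caps
c=lambda x,y,x0=192,y0=175:[x0+(x+.5)/4-.5,y0+(y+.5)/4-.5]
dx=.032*.5
B=np.vstack([cast(t,[c(122,101)],.087+dx),cast(t,[c(123,213)],.087-dx),cast(t,[c(122,158)],.087)]);show("caps",B[1],B[0]);print(B)
# collar
def mask(g,f):return f(*[g["image"][...,i].astype(int) for i in range(3)]).astype(np.uint8)
m=lambda r,G,b:(r>120)&(r-b>80)&(r-G>40)
for g,roi in((t,(250,97,70,66)),(s,(165,210,66,72))):
    k=mask(g,m);z=np.zeros_like(k);x,y,w,h=roi;z[y:y+h,x:x+w]=k[y:y+h,x:x+w]
    pts=np.argwhere(z)[:,::-1].astype(np.float32);W=cast(g,pts,.024 if g is t else .012)[:,:2]
    (cx,cy),(w,h),a=cv2.minAreaRect((W*1000).astype(np.float32));print("collar",cx,cy,w,h,a)
# cover: white pixels in stand
k=mask(t,lambda r,G,b:(r+G+b)<200);z=np.zeros_like(k);z[170:234,322:378]=k[170:234,322:378]
n,l,st,_=cv2.connectedComponentsWithStats(z);
for i in range(1,n):
    if st[i,4]<40: continue
    p=np.argwhere(l==i)[:,::-1].astype(np.float32);r=cv2.minAreaRect(p);bx=cv2.boxPoints(r);print("dark",st[i],r);
# bar: ends
bx=lambda x,y:[317+(x+.5)/4-.5,169+(y+.5)/4-.5]
e=np.vstack([cast(t,[bx(148,84)],.071+.0165),cast(t,[bx(110,202)],.071-.0165)]);show("bar",e[1],e[0])
# stand_b black outline corners scene/top triangulate upper corners
for a,b in (((104,12),(0,0)),):pass
for n,xy,r in (("carousel",(195,120),.09),("beaker",(178,258),.09),("bottle",(310,230),.14),("tipbox",(376,100),.068)):print(n,cast(t,[xy],r))
```

```text
screws top
 [[0.597  0.1979 0.094 ]
 [0.4907 0.3212 0.094 ]
 [0.4673 0.2301 0.094 ]] 
scene
 [[0.5956 0.199  0.094 ]
 [0.6188 0.2901 0.094 ]
 [0.4892 0.3224 0.094 ]]
T long mid [0.5322 0.214  0.094 ] len 0.133673867513898 yaw -13.95109147350762
T diag mid [0.5439 0.2596 0.094 ] len 0.16283591442915127 yaw -49.225106678732004
plate diag mid [0.5427 0.2581 0.094 ] len 0.186005038402552 yaw -50.52182646630794
plate long mid [0.5294 0.2032 0.094 ] len 0.14864506502732916 yaw -13.107235939533242
plate short mid [0.4703 0.275  0.094 ] len 0.1130162448909126 yaw 76.43206726848105
plate scene diag mid [0.5425 0.2617 0.094 ] len 0.18454965359170966 yaw -50.643097926569574
long mid [0.5572 0.3164 0.094 ] len 0.15020563985038093 yaw -12.857158112529905
short mid [0.6157 0.245  0.094 ] len 0.11315983164496973 yaw -105.06278004130192
caps mid [0.4578 0.0194 0.087 ] len 0.06427431710377071 yaw -9.660201632452464
[[0.4853 0.0147 0.103 ]
 [0.4304 0.0241 0.071 ]
 [0.4576 0.0197 0.087 ]]
collar 660.9331665039062 -137.75588989257812 101.96760559082031 60.15861129760742 8.880757331848145
collar 658.29931640625 -146.09686279296875 103.73462677001953 60.22976303100586 9.390690803527832
dark [326 172  47  60 419] ((348.8500061035156, 201.45001220703125), (32.88768768310547, 52.810035705566406), 18.434946060180664)
dark [342 189  15  31 184] ((348.8861389160156, 203.98924255371094), (5.879821300506592, 31.00773811340332), 19.44003677368164)
bar mid [ 0.4432 -0.2603  0.071 ] len 0.07068450419324111 yaw -24.812403922382046
carousel [[0.6819 0.0549 0.09  ]]
beaker [[0.3754 0.1241 0.09  ]]
bottle [[ 0.3882 -0.1588  0.14  ]]
tipbox [[ 0.6823 -0.368   0.068 ]]
```

Run:
```python
from h import *
from scipy.spatial.transform import Rotation as Rn
t,s=load("pics/top0.npz"),load("pics/scene0.npz")
# collar rim corners triangulated
cs=lambda x,y:[165+x/4,210+y/4]
for a,b in(((262.25,113.25),cs(92,211)),((286.5,106.5),cs(40,151)),((299,145),cs(170,70)),((275.25,154),cs(222,126))):
    print("rim",*tri(t,[a],s,[b]))
C=cast(t,[[262.25,113.25],[286.5,106.5],[299,145],[275.25,154]],.024);print(C.mean(0),[np.linalg.norm(C[i]-C[i-1]) for i in range(4)])
def yaw(d):return np.degrees(np.arctan2(d[1],d[0]))
print(yaw(C[0]-C[3]),yaw(C[1]-C[2]))
def boxp(O,y,p,dims,z0=0,z1=None):
    R=Rn.from_euler("ZY",[y,p],degrees=True).as_matrix();x,w=dims[0]/2,dims[1]/2
    return [np.array(O)+R@np.array([a*x,b*w,z]) for z in(z0,z1) for a,b in((1,1),(-1,1),(-1,-1),(1,-1))]
items=[((.4833,.0151,.042),-9.7,-30,(.104,.062),0,.04,(0,255,0)),((.4586,-.2674,.042),-24.8,-30,(.104,.062),0,.01,(0,255,0)),((.4586,-.2674,.042),-24.8,-30,(.07,.014),.01,.034,(255,0,0)),
 ((*C.mean(0)[:2],0),np.mean([yaw(C[0]-C[3]),yaw(C[1]-C[2])]),0,(.104,.062),0,.024,(255,0,0)),((.5428,.2605,.094),-13.7,0,(.15,.112),-.0001,0,(0,0,255)),((.5428,.2605,.094),-13.7,0,(.107,.065),0,.066,(0,200,0))]
rows=[]
for g,cc in((t,((225,208),(350,202),(281,130),(108,192))),(s,((293,248),(243,178),(198,246),(330,340)))):
    G=dict(g);im=cv2.resize(g["image"],None,fx=4,fy=4,interpolation=cv2.INTER_CUBIC)
    for O,y,p,d,z0,z1,col in items:
        q=((proj(g,boxp(O,y,p,d,z0,z1))+.5)*4-.5)
        for f in(q[:4],q[4:]):cv2.polylines(im,[f.astype(int)],True,col[::-1],1)
    rows.append(np.hstack([im[int(y-32)*4:int(y+38)*4,int(x-25 if i<3 else x-40)*4:int(x+25 if i<3 else x+40)*4] for i,(x,y) in enumerate(cc)]))
im=np.vstack(rows)[:,:,::-1];print(im.shape);cv2.imwrite("pics/ov.png",cv2.resize(im,(800,int(im.shape[0]*800/im.shape[1]))))
```

```text
rim [ 0.7035 -0.1001  0.025 ] 0.00198681059135685
rim [ 0.7131 -0.1607  0.0229] 0.0029700121418390186
rim [ 0.6135 -0.1766  0.018 ] 0.0019388597113199927
rim [ 0.6024 -0.1188  0.014 ] 0.003062858178206973
[ 0.6572 -0.139   0.024 ] [np.float64(0.10815767017996047), np.float64(0.061404920235623724), np.float64(0.10280919385790444), np.float64(0.06096834552542175)]
8.806131904061006 8.441602022076356
(560, 920, 3)
```

View pics/ov.png

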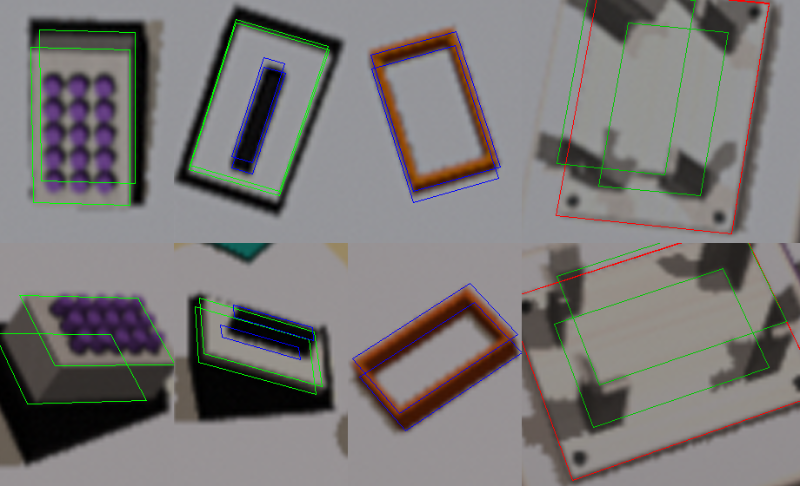

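Four of the twelve boxes line up closely (five pictures used), and the fits are within about 3 mm. First target is above the block: grasp at (0.4685, 0.0176), tool turned to match yaw -9.7°.

>>> {"api": "arm_command", "payload": {"increments": [[85, -28.8, -26.2, 0, 0], [85, -57.6, -52.4, 0, 0], [85, -86.4, -78.6, 0, 0], [85, -115.2, -104.8, 0, 0], [85, -144, -131, 0, 0]], "grip_force": 20}}

```text
clock: 0.52
tool_pos: [0.2912, 0.3631, 0.2309]
eef_rot: [[-0.936, 0.351, -0.0], [0.351, 0.936, -0.001], [0.0, -0.001, -1.0]]
contact_force: [1.0, 0.3, -0.2]
gripper_width: 0.0846
```

>>> {"api": "arm_command", "payload": {"increments": [[85, -28.8, -26.2, 0, 0], [85, -57.6, -52.4, 0, 0], [85, -86.4, -78.6, 0, 0], [85, -115.2, -104.8, 0, 0], [85, -144, -131, 0, 0]]}}

```text
clock: 0.93
tool_pos: [0.3798, 0.1897, 0.2312]
eef_rot: [[-0.936, 0.352, -0.0], [0.352, 0.936, -0.0], [0.0, -0.0, -1.0]]
contact_force: [1.0, 1.0, -0.3]
gripper_width: 0.0851
```

>>> {"api": "arm_command", "payload": {"increments": [[85, -28.8, -26.2, 0, 0], [85, -57.6, -52.4, 0, -0.05], [85, -86.4, -78.6, 0, -0.1], [85, -115.2, -104.8, 0, -0.15], [85, -144, -131, 0, -0.19]]}}

```text
clock: 1.35
tool_pos: [0.4685, 0.0163, 0.2311]
eef_rot: [[-0.986, 0.167, -0.001], [0.167, 0.986, 0.0], [0.001, 0.0, -1.0]]
contact_force: [0.6, 0.3, -0.4]
gripper_width: 0.0853
```

>>> {"api": "arm_command", "payload": {"increments": [[85, 0, 0, 0, 0], [85, 0, 0, 0, 0]]}}

```text
clock: 1.52
tool_pos: [0.469, 0.0164, 0.2308]
eef_rot: [[-0.985, 0.174, -0.001], [0.174, 0.985, 0.0], [0.001, -0.0, -1.0]]
contact_force: [-0.5, 0.4, -0.1]
gripper_width: 0.0847
```

>>> {"api": "arm_command", "payload": {"increments": [[85, 0, 0, 30, 0], [85, 0, 1, 60, 0], [85, 0, 1, 90, 0], [85, 0, 1, 120, 0], [85, 0, 1, 145, 0]]}}

```text
clock: 1.93
tool_pos: [0.4666, 0.0209, 0.0846]
eef_rot: [[-0.986, 0.168, -0.002], [0.168, 0.986, 0.001], [0.002, 0.0, -1.0]]
contact_force: [-0.0, 0.3, -0.1]
gripper_width: 0.0851
```

>>> {"api": "arm_command", "payload": {"increments": [[85, 0, 0, 10, 0], [85, 0, 0, 20, 0], [85, 0, 0, 30, 0], [85, 0, 0, 38, 0], [85, 0, 0, 38, 0]]}}

```text
clock: 2.35
tool_pos: [0.4667, 0.0205, 0.047]
eef_rot: [[-0.986, 0.168, -0.004], [0.168, 0.986, 0.0], [0.004, -0.0, -1.0]]
contact_force: [-0.3, 0.5, 0.6]
gripper_width: 0.0847
```

>>> {"api": "arm_command", "payload": {"increments": [[60, 0, 0, 0, 0], [60, 0, 0, 0, 0], [60, 0, 0, 0, 0], [55, 0, 0, 0, 0], [55, 0, 0, 0, 0]], "grip_force": 40}}

```text
clock: 2.77
tool_pos: [0.4687, 0.0193, 0.049]
eef_rot: [[-0.986, 0.169, 0.001], [0.169, 0.986, -0.0], [-0.001, 0.0, -1.0]]
contact_force: [-1.8, 0.4, 5.9]
gripper_width: 0.0616
```

>>> {"api": "arm_command", "payload": {"increments": [[55, 0, 0, -5, 0], [55, 0, 0, -15, 0], [55, 0, 0, -35, 0], [55, 0, 0, -60, 0], [55, 0, 0, -80, 0]]}}

```text
clock: 3.18
tool_pos: [0.4677, 0.0193, 0.1288]
eef_rot: [[-0.985, 0.17, -0.002], [0.17, 0.985, 0.0], [0.002, 0.0, -1.0]]
contact_force: [0.4, -0.1, -6.2]
gripper_width: 0.0615
```

>>> {"api": "arm_command", "payload": {"increments": [[55, -8, -25, 0, 0], [55, -16, -50, 0, 0], [55, -24, -75, 0, 0], [55, -32, -100, 0, 0], [55, -37, -116, 0, 0]]}}

```text
clock: 3.6
tool_pos: [0.4853, -0.1035, 0.128]
eef_rot: [[-0.985, 0.17, -0.0], [0.17, 0.985, -0.001], [0.0, -0.001, -1.0]]
contact_force: [0.8, 0.4, -5.6]
gripper_width: 0.0615
```

>>> {"api": "arm_command", "payload": {"increments": [[55, 0, 0, 20, 0], [55, 0, 0, 40, 0], [55, 0, 0, 60, 0], [55, 0, 0, 75, 0], [55, 0, 0, 75, 0]]}}

```text
clock: 4.02
tool_pos: [0.4821, -0.1005, 0.0501]
eef_rot: [[-0.985, 0.17, -0.008], [0.17, 0.985, 0.003], [0.008, 0.001, -1.0]]
contact_force: [-0.3, 0.6, -6.9]
gripper_width: 0.0612
```

Run:
```python
from h import *
t,s=snap("top","t1"),snap("scene","s1")
cv2.imwrite("pics/l1.png",np.hstack([crop(t,(250,210),100,110,4),crop(s,(285,225),100,110,4)]))
```

```text
(no output)
```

View pics/l1.png

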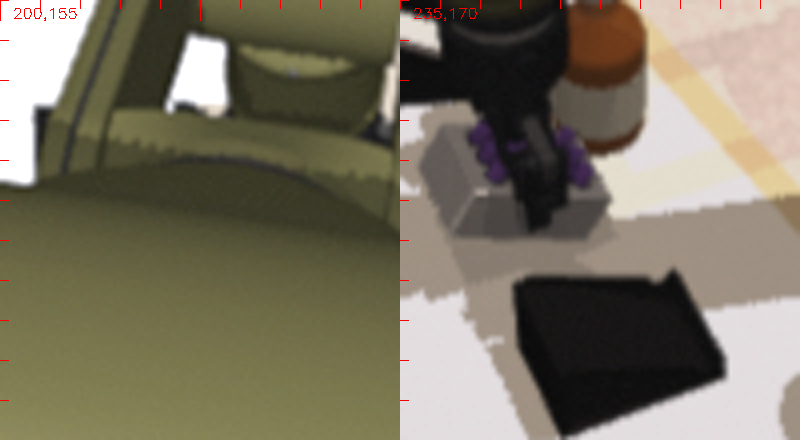

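Picture 6: the block hangs in the fingers, still tilted, clear of the bottle. The arm hides it from the top camera. Lowering until the low edge touches.

>>> {"api": "arm_command", "payload": {"increments": [[55, 0, 0, 4, 0], [55, 0, 0, 8, 0], [55, 0, 0, 10, 0]], "grip_force": 25}}

```text
clock: 4.37
tool_pos: [0.4861, -0.1014, 0.0437]
eef_rot: [[-0.986, 0.169, 0.002], [0.169, 0.986, -0.0], [-0.002, -0.0, -1.0]]
contact_force: [-0.2, 0.2, -6.4]
gripper_width: 0.0614
```

>>> {"api": "arm_command", "payload": {"increments": [[55, 0, 0, 2, 0], [55, 0, 0, 4, 0], [55, 0, 0, 4, 0]]}}

```text
clock: 4.62
tool_pos: [0.4854, -0.1013, 0.0392]
eef_rot: [[-0.986, 0.169, -0.0], [0.169, 0.986, 0.0], [0.0, 0.0, -1.0]]
contact_force: [-0.7, 0.3, -5.6]
gripper_width: 0.0613
```

>>> {"api": "arm_command", "payload": {"increments": [[55, -1, 0, 2, 0], [55, -3, 0, 4, 0], [55, -4, 0, 4, 0]]}}

```text
clock: 4.87
tool_pos: [0.4897, -0.1021, 0.0351]
eef_rot: [[-0.986, 0.169, 0.0], [0.169, 0.986, -0.0], [-0.0, -0.0, -1.0]]
contact_force: [-0.4, -0.2, -6.7]
gripper_width: 0.0612
```

>>> {"api": "arm_command", "payload": {"increments": [[55, 0, 0, 2, 0], [55, -2, 0, 4, 0], [55, -3, 0, 4, 0]]}}

```text
clock: 5.12
tool_pos: [0.4923, -0.1027, 0.0316]
eef_rot: [[-0.986, 0.169, -0.001], [0.169, 0.986, -0.0], [0.001, -0.0, -1.0]]
contact_force: [-2.6, 0.1, 1.2]
gripper_width: 0.0611
```

>>> {"api": "arm_command", "payload": {"increments": [[55, -2, 0, 2, 0], [55, -4, 0, 4, 0], [55, -4, 0, 4, 0]]}}

```text
clock: 5.37
tool_pos: [0.4976, -0.1036, 0.0276]
eef_rot: [[-0.986, 0.169, 0.002], [0.169, 0.986, -0.001], [-0.002, -0.0, -1.0]]
contact_force: [0.9, -1.2, 3.9]
gripper_width: 0.0613
```

>>> {"api": "arm_command", "payload": {"increments": [[55, -2, 0, 2, 0], [55, -4, 0, 4, 0], [55, -4, 0, 4, 0]]}}

```text
clock: 5.62
tool_pos: [0.5021, -0.1044, 0.0236]
eef_rot: [[-0.986, 0.169, 0.003], [0.169, 0.986, -0.001], [-0.003, -0.0, -1.0]]
contact_force: [2.3, -1.4, 3.1]
gripper_width: 0.0613
```

Contact at TCP z ≈ 0.033 as predicted, and the block pivots under light force. Continuing until flat.

>>> {"api": "arm_command", "payload": {"increments": [[55, -2, 0, 2, 0], [55, -4, 0, 4, 0], [55, -6, 0, 6, 0], [55, -6, 0, 6, 0]]}}

```text
clock: 5.95
tool_pos: [0.5077, -0.1053, 0.0175]
eef_rot: [[-0.986, 0.169, 0.002], [0.169, 0.986, -0.001], [-0.002, -0.0, -1.0]]
contact_force: [1.8, -0.8, 3.9]
gripper_width: 0.0615
```

>>> {"api": "arm_command", "payload": {"increments": [[55, -1, 0, 1, 0], [55, -2, 0, 2, 0], [55, -3, 0, 3, 0], [55, -3, 0, 3, 0]]}}

```text
clock: 6.28
tool_pos: [0.5099, -0.1057, 0.0143]
eef_rot: [[-0.986, 0.169, 0.001], [0.169, 0.986, -0.0], [-0.001, -0.0, -1.0]]
contact_force: [3.1, -0.7, 4.0]
gripper_width: 0.0615
```

>>> {"api": "arm_command", "payload": {"increments": [[55, -1, 0, 1, 0], [55, -2, 0, 2, 0], [55, -2, 0, 2, 0]]}}

```text
clock: 6.53
tool_pos: [0.5113, -0.1059, 0.0122]
eef_rot: [[-0.986, 0.169, 0.0], [0.169, 0.986, -0.0], [-0.0, -0.0, -1.0]]
contact_force: [2.3, -1.3, 5.0]
gripper_width: 0.0614
```

>>> {"api": "arm_command", "payload": {"increments": [[55, 0, 0, 1, 0], [55, 0, 0, 1, 0]]}}

```text
clock: 6.7
tool_pos: [0.5119, -0.106, 0.0114]
eef_rot: [[-0.986, 0.169, 0.001], [0.169, 0.986, -0.0], [-0.001, -0.0, -1.0]]
contact_force: [3.9, -1.6, 3.8]
gripper_width: 0.0611
```

>>> {"api": "arm_command", "payload": {"increments": [[55, -0.5, 0, 1, 0], [55, -0.5, 0, 1, 0]]}}

```text
clock: 6.87
tool_pos: [0.5124, -0.1061, 0.0105]
eef_rot: [[-0.986, 0.169, 0.001], [0.169, 0.986, -0.0], [-0.002, -0.0, -1.0]]
contact_force: [4.0, -1.3, 4.6]
gripper_width: 0.0615
```

>>> {"api": "arm_command", "payload": {"increments": [[55, -0.5, 0, 1, 0], [55, -0.5, 0, 1, 0]]}}

```text
clock: 7.03
tool_pos: [0.513, -0.1062, 0.0095]
eef_rot: [[-0.986, 0.169, 0.002], [0.169, 0.986, -0.0], [-0.002, -0.0, -1.0]]
contact_force: [2.6, -2.5, 5.3]
gripper_width: 0.0615
```

>>> {"api": "arm_command", "payload": {"increments": [[55, -0.5, 0, 1, 0], [55, -0.5, 0, 1, 0]]}}

```text
clock: 7.2
tool_pos: [0.5135, -0.1063, 0.0085]
eef_rot: [[-0.986, 0.169, 0.002], [0.169, 0.986, -0.0], [-0.002, -0.0, -1.0]]
contact_force: [4.9, -2.2, 4.8]
gripper_width: 0.0614
```

>>> {"api": "arm_command", "payload": {"increments": [[55, -0.5, 0, 1, 0], [55, -0.5, 0, 1, 0]]}}

```text
clock: 7.37
tool_pos: [0.514, -0.1063, 0.0075]
eef_rot: [[-0.986, 0.169, 0.002], [0.169, 0.986, -0.0], [-0.002, -0.0, -1.0]]
contact_force: [4.5, -2.2, 4.9]
gripper_width: 0.061
```

>>> {"api": "arm_command", "payload": {"increments": [[55, -0.5, 0, 1, 0], [55, -0.5, 0, 1, 0]]}}

```text
clock: 7.53
tool_pos: [0.5143, -0.1064, 0.0069]
eef_rot: [[-0.986, 0.169, 0.002], [0.169, 0.986, -0.0], [-0.002, -0.0, -1.0]]
contact_force: [2.9, -2.1, 7.5]
gripper_width: 0.0612
```

Run:
```python
from h import *
s=snap("scene","s2")
cv2.imwrite("pics/l2.png",crop(s,(270,215),100,90,6))
```

```text
(no output)
```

View pics/l2.png

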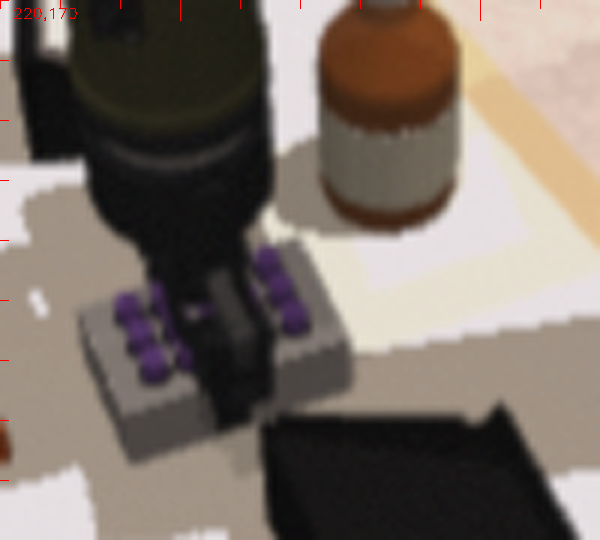

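Picture 7: the block is flat and upright, the grip is near its middle, and the top face corners are near pixels (241.7,239), (278.3,227.5), (233.3,222) and (269.7,210).

Run:
```python
from h import *
s=load("pics/s2.npz")
C=cast(s,[[241.7,239],[278.3,227.5],[269.7,210],[233.3,222]],.04);print(C,C.mean(0),[np.linalg.norm(C[i]-C[i-1]) for i in range(4)])
x=np.array([-.986,.169,0]);print("along tool x of centre", (C.mean(0)-[.5143,-.1064,0])@x)
```

```text
[[ 0.5604 -0.0803  0.04  ]
 [ 0.4642 -0.061   0.04  ]
 [ 0.4529 -0.122   0.04  ]
 [ 0.5528 -0.139   0.04  ]] [ 0.5076 -0.1006  0.04  ] [np.float64(0.059176324131776606), np.float64(0.09813179950581603), np.float64(0.06194045977779823), np.float64(0.10137473264699905)]
along tool x of centre 0.007624325788435208
```

>>> {"api": "arm_command", "payload": {"increments": [[66, 0, 0, 0, 0], [72, 0, 0, 0, 0], [80, 0, 0, 0, 0], [85, 0, 0, 0, 0]]}}

```text
clock: 7.92
tool_pos: [0.5118, -0.1056, 0.0056]
eef_rot: [[-0.986, 0.169, -0.003], [0.169, 0.986, 0.001], [0.003, 0.001, -1.0]]
contact_force: [0.5, 0.9, -0.3]
gripper_width: 0.0853
```

Released on the bench, flat. Clearing the view for one exact measurement of the block before carrying it to the pocket.

>>> {"api": "arm_command", "payload": {"increments": [[85, 0, 0, -20, 0], [85, 0, 0, -45, 0], [85, 0, 0, -80, 0], [85, 0, 0, -120, 0], [85, 0, 0, -155, 0]]}}

```text
clock: 8.33
tool_pos: [0.5125, -0.1058, 0.1626]
eef_rot: [[-0.986, 0.169, -0.002], [0.169, 0.986, 0.001], [0.002, 0.0, -1.0]]
contact_force: [0.0, -1.3, -0.7]
gripper_width: 0.0851
```

>>> {"api": "arm_command", "payload": {"increments": [[85, 0, 40, 0, 0], [85, 0, 80, 0, 0], [85, 0, 120, 0, 0], [85, 0, 160, 0, 0], [85, 0, 200, 0, 0]]}}

```text
clock: 8.75
tool_pos: [0.5464, 0.0925, 0.161]
eef_rot: [[-0.985, 0.17, -0.002], [0.17, 0.985, -0.0], [0.001, -0.0, -1.0]]
contact_force: [1.3, -1.1, 0.6]
gripper_width: 0.0851
```

>>> {"api": "arm_command", "payload": {"increments": [[85, 0, 30, 0, 0], [85, 0, 60, 0, 0], [85, 0, 80, 0, 0], [85, 0, 80, 0, 0], [85, 0, 80, 0, 0]]}}

```text
clock: 9.17
tool_pos: [0.5602, 0.1711, 0.1606]
eef_rot: [[-0.986, 0.167, -0.001], [0.167, 0.986, 0.0], [0.001, 0.0, -1.0]]
contact_force: [0.7, 5.5, -0.1]
gripper_width: 0.085
```

Run:
```python
from h import *
t,s=snap("top","t3"),snap("scene","s3")
cv2.imwrite("pics/l3.png",np.hstack([crop(t,(265,195),66,80,6),crop(s,(260,225),66,80,6)]))
def caps(g,c,r=40):
    im=g["image"].astype(int);m=((im[...,2]-im[...,1]>35)&(im[...,2]>70)).astype(np.uint8)
    z=np.zeros_like(m);x,y=c;z[y-r:y+r,x-r:x+r]=m[y-r:y+r,x-r:x+r];return z
z=caps(t,(265,195));p=np.argwhere(z)[:,::-1].astype(float);W=cast(t,p,.050)[:,:2]*1000
print(len(p),W.mean(0),cv2.minAreaRect(W.astype(np.float32)))
```

```text
297 [ 509.5423 -105.1467] ((508.99609375, -105.44149780273438), (41.805355072021484, 75.31935119628906), 80.12870788574219)
```

View pics/l3.png

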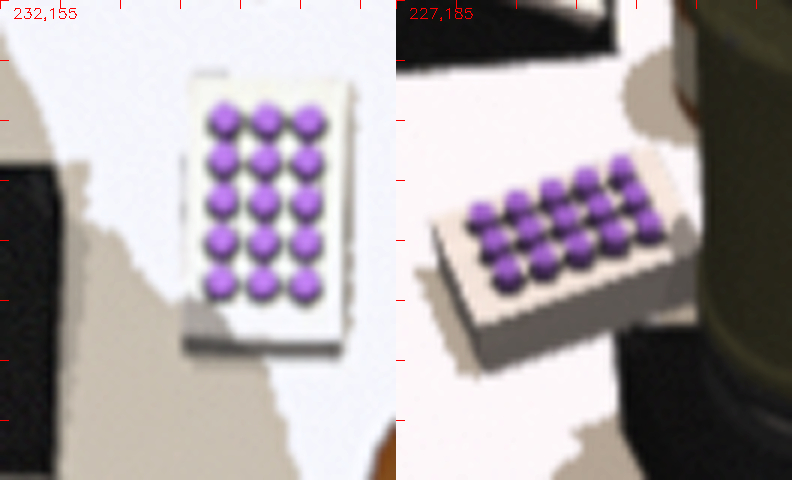

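Picture 8: the block is upright and flat, and its cap rectangle measures 42 x 75 mm (given 44 x 76). Its centre is (0.5092, -0.1053) and its yaw -9.9°. The last reading showed 5.5 N sideways, probably a light brush on a guide flare at z 0.16, so I raise first, then go back and regrip 3 mm nearer the block's middle and higher.

>>> {"api": "arm_command", "payload": {"increments": [[85, 0, -25, 0, 0], [85, 0, -60, -10, 0], [85, 0, -100, -20, 0], [85, 0, -140, -20, 0], [85, 0, -170, -20, 0]]}}

```text
clock: 9.68
tool_pos: [0.5304, -0.0018, 0.1817]
eef_rot: [[-0.985, 0.171, -0.001], [0.171, 0.985, -0.002], [0.0, -0.002, -1.0]]
contact_force: [0.8, 0.6, -0.4]
gripper_width: 0.0848
```

>>> {"api": "arm_command", "payload": {"increments": [[85, 1, -35, 0, 0], [85, 2, -70, 0, 0], [85, 3, -110, 0, 0], [85, 3, -110, 0, 0], [85, 3, -110, 0, 0]]}}

```text
clock: 10.1
tool_pos: [0.5087, -0.1089, 0.181]
eef_rot: [[-0.985, 0.175, -0.002], [0.175, 0.985, -0.0], [0.002, -0.0, -1.0]]
contact_force: [-0.5, 0.7, 0.1]
gripper_width: 0.0844
```

>>> {"api": "arm_command", "payload": {"increments": [[85, 0, 0, 40, 0], [85, 0, 0, 80, 0], [85, 0, 0, 110, 0], [85, 0, 0, 135, 0], [85, 0, 0, 150, 0]]}}

```text
clock: 10.52
tool_pos: [0.5079, -0.1043, 0.0285]
eef_rot: [[-0.986, 0.169, -0.005], [0.169, 0.986, 0.002], [0.005, 0.001, -1.0]]
contact_force: [-1.1, -0.9, -0.8]
gripper_width: 0.085
```

>>> {"api": "arm_command", "payload": {"increments": [[85, 0, 0, 8, 0], [85, 0, 0, 16, 0], [85, 0, 0, 16, 0], [85, 0, 0, 16, 0]]}}

```text
clock: 10.85
tool_pos: [0.511, -0.1055, 0.0157]
eef_rot: [[-0.986, 0.169, 0.0], [0.169, 0.986, -0.0], [-0.0, -0.0, -1.0]]
contact_force: [0.0, 0.1, -0.9]
gripper_width: 0.0848
```

>>> {"api": "arm_command", "payload": {"increments": [[85, 2, 0, 2, 0], [70, 2, 0, 2, 0], [60, 2, 0, 2, 0], [55, 2, 0, 2, 0], [55, 2, 0, 2, 0]], "grip_force": 60}}

```text
clock: 11.27
tool_pos: [0.509, -0.1055, 0.0144]
eef_rot: [[-0.986, 0.169, 0.001], [0.169, 0.986, -0.0], [-0.001, -0.0, -1.0]]
contact_force: [-1.1, -0.6, 6.1]
gripper_width: 0.0608
```

>>> {"api": "arm_command", "payload": {"increments": [[55, 0, 0, 0, 0], [55, 0, 0, 0, 0]]}}

```text
clock: 11.43
tool_pos: [0.509, -0.1055, 0.0144]
eef_rot: [[-0.986, 0.169, 0.001], [0.169, 0.986, -0.0], [-0.001, -0.0, -1.0]]
contact_force: [-0.9, 0.0, 6.9]
gripper_width: 0.0612
```

>>> {"api": "arm_command", "payload": {"increments": [[55, 0, 0, -10, 0], [55, 0, 0, -40, 0], [55, 0, 0, -80, 0], [55, 0, 0, -120, 0], [55, 0, 0, -160, 0]]}}

```text
clock: 11.85
tool_pos: [0.5069, -0.1048, 0.1744]
eef_rot: [[-0.986, 0.169, -0.003], [0.169, 0.986, 0.001], [0.003, 0.0, -1.0]]
contact_force: [1.9, -1.0, -7.3]
gripper_width: 0.0609
```

>>> {"api": "arm_command", "payload": {"increments": [[55, 0, 0, -30, 0], [55, 0, 0, -50, 0], [55, 0, 0, -50, 0], [55, 0, 0, -50, 0]]}}

```text
clock: 12.18
tool_pos: [0.5084, -0.1053, 0.2238]
eef_rot: [[-0.986, 0.169, 0.001], [0.169, 0.986, -0.0], [-0.002, -0.0, -1.0]]
contact_force: [1.1, 0.2, -7.2]
gripper_width: 0.0608
```

>>> {"api": "arm_command", "payload": {"increments": [[55, 3, 37, 0, 0], [55, 6, 74, 0, 0], [55, 9, 111, 0, 0], [55, 12, 148, 0, 0], [55, 14, 184, 0, 0]]}}

```text
clock: 12.6
tool_pos: [0.5231, 0.0798, 0.2198]
eef_rot: [[-0.985, 0.17, -0.007], [0.17, 0.986, -0.0], [0.007, -0.002, -1.0]]
contact_force: [0.8, -0.7, -6.7]
gripper_width: 0.061
```

>>> {"api": "arm_command", "payload": {"increments": [[55, 3, 37, 0, 0], [55, 6, 74, 0, 0.02], [55, 9, 111, 0, 0.04], [55, 12, 148, 0, 0.066], [55, 14, 183, 0, 0.066]]}}

```text
clock: 13.02
tool_pos: [0.5404, 0.2624, 0.2193]
eef_rot: [[-0.972, 0.234, -0.007], [0.234, 0.972, -0.003], [0.006, -0.004, -1.0]]
contact_force: [0.9, -0.5, -6.8]
gripper_width: 0.0605
```

>>> {"api": "arm_command", "payload": {"increments": [[55, 0, 0, 0, 0], [55, 0, 0, 0, 0], [55, 0, 0, 0, 0]]}}

```text
clock: 13.27
tool_pos: [0.541, 0.2604, 0.22]
eef_rot: [[-0.973, 0.232, -0.006], [0.232, 0.973, -0.003], [0.005, -0.005, -1.0]]
contact_force: [0.5, 0.6, -6.6]
gripper_width: 0.0607
```

Run:
```python
from h import *
t,s=snap("top","t4"),snap("scene","s4")
cv2.imwrite("pics/l4.png",np.hstack([crop(t,(110,190),100,110,4),crop(s,(335,310),100,110,4)]))
from rig import ctrl;o=ctrl.observe();print(o["tool_pos"],o["eef_rot"])
```

```text
[0.5417 0.2596 0.2213] [[-0.9721  0.2344 -0.004 ]
 [ 0.2344  0.9721 -0.0021]
 [ 0.0033 -0.003  -1.    ]]
```

View pics/l4.png

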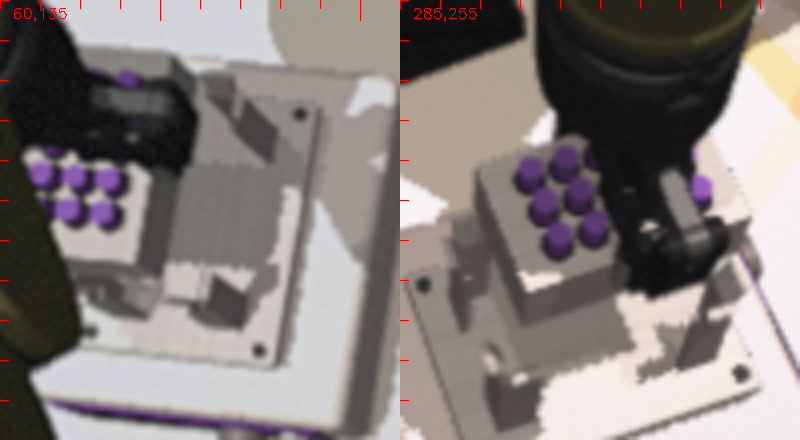

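Picture 9: the block is level above the pocket with its sides parallel to the plate edge. Lowering in stages with force checks (floor expected at TCP z ≈ 0.108).

>>> {"api": "arm_command", "payload": {"increments": [[55, -1, 1, 8, 0], [55, -1, 1, 16, 0], [55, -1, 1, 24, 0], [55, -1, 1, 30, 0], [55, -1, 1, 30, 0]]}}

```text
clock: 13.78
tool_pos: [0.5429, 0.2608, 0.191]
eef_rot: [[-0.972, 0.234, -0.004], [0.234, 0.972, -0.002], [0.003, -0.002, -1.0]]
contact_force: [-0.3, -0.3, -6.5]
gripper_width: 0.0608
```

>>> {"api": "arm_command", "payload": {"increments": [[55, 0, 0, 5, 0], [55, 0, 0, 10, 0], [55, 0, 0, 15, 0], [55, 0, 0, 15, 0]]}}

```text
clock: 14.12
tool_pos: [0.5435, 0.2616, 0.1771]
eef_rot: [[-0.972, 0.234, -0.002], [0.234, 0.972, -0.001], [0.002, -0.001, -1.0]]
contact_force: [0.1, 0.0, -7.5]
gripper_width: 0.0606
```

>>> {"api": "arm_command", "payload": {"increments": [[55, 0, 0, 4, 0], [55, 0, 0, 8, 0], [55, 0, 0, 8, 0]]}}

```text
clock: 14.37
tool_pos: [0.5438, 0.2611, 0.1696]
eef_rot: [[-0.972, 0.234, -0.001], [0.234, 0.972, -0.001], [0.001, -0.002, -1.0]]
contact_force: [0.1, -2.8, -5.9]
gripper_width: 0.0607
```

>>> {"api": "arm_command", "payload": {"increments": [[55, 0, -1, 3, 0], [55, 0, -1, 7, 0], [55, 0, -1, 10, 0], [55, 0, -1, 10, 0]]}}

```text
clock: 14.7
tool_pos: [0.5436, 0.2611, 0.1593]
eef_rot: [[-0.972, 0.234, -0.001], [0.234, 0.972, 0.0], [0.001, -0.0, -1.0]]
contact_force: [0.2, -0.3, -6.7]
gripper_width: 0.0613
```

>>> {"api": "arm_command", "payload": {"increments": [[55, 0, 0, 5, 0], [55, 0, 0, 10, 0], [55, 0, 0, 10, 0]]}}

```text
clock: 14.95
tool_pos: [0.5435, 0.2609, 0.149]
eef_rot: [[-0.972, 0.234, -0.002], [0.234, 0.972, -0.0], [0.002, -0.0, -1.0]]
contact_force: [-0.7, -0.6, -7.1]
gripper_width: 0.061
```

Sliding in freely.

>>> {"api": "arm_command", "payload": {"increments": [[55, 0, 0, 6, 0], [55, 0, 0, 12, 0], [55, 0, 0, 18, 0], [55, 0, 0, 18, 0]]}}

```text
clock: 15.28
tool_pos: [0.5432, 0.2608, 0.1306]
eef_rot: [[-0.972, 0.234, -0.002], [0.234, 0.972, -0.0], [0.002, -0.001, -1.0]]
contact_force: [0.0, 0.2, -7.1]
gripper_width: 0.0605
```

>>> {"api": "arm_command", "payload": {"increments": [[55, 0, 0, 6, 0], [55, 0, 0, 12, 0], [55, 0, 0, 18, 0], [55, 0, 0, 18, 0]]}}

```text
clock: 15.62
tool_pos: [0.5432, 0.2609, 0.1127]
eef_rot: [[-0.972, 0.234, -0.002], [0.234, 0.972, -0.0], [0.002, -0.001, -1.0]]
contact_force: [-0.1, -0.2, -5.9]
gripper_width: 0.0606
```

>>> {"api": "arm_command", "payload": {"increments": [[55, 0, 0, 2, 0], [55, 0, 0, 3, 0], [55, 0, 0, 3, 0]]}}

```text
clock: 15.87
tool_pos: [0.5441, 0.261, 0.1111]
eef_rot: [[-0.972, 0.234, -0.0], [0.234, 0.972, 0.0], [0.0, -0.0, -1.0]]
contact_force: [-0.1, -1.0, -6.9]
gripper_width: 0.0607
```

>>> {"api": "arm_command", "payload": {"increments": [[55, 0, 0, 1, 0], [55, 0, 0, 1, 0], [55, 0, 0, 1, 0]]}}

```text
clock: 16.12
tool_pos: [0.5442, 0.2609, 0.1104]
eef_rot: [[-0.972, 0.234, 0.0], [0.234, 0.972, 0.0], [-0.0, 0.0, -1.0]]
contact_force: [-0.2, -1.3, -6.7]
gripper_width: 0.0607
```

>>> {"api": "arm_command", "payload": {"increments": [[55, 0, 0, 1, 0], [55, 0, 0, 1, 0], [55, 0, 0, 1, 0]]}}

```text
clock: 16.37
tool_pos: [0.5442, 0.2609, 0.1094]
eef_rot: [[-0.972, 0.234, 0.0], [0.234, 0.972, 0.0], [-0.0, 0.0, -1.0]]
contact_force: [-0.5, -1.7, -5.9]
gripper_width: 0.061
```

>>> {"api": "arm_command", "payload": {"increments": [[55, 0, 0, 1, 0], [55, 0, 0, 1, 0], [55, 0, 0, 1, 0]]}}

```text
clock: 16.62
tool_pos: [0.5442, 0.2609, 0.1085]
eef_rot: [[-0.972, 0.234, 0.0], [0.234, 0.972, 0.0], [-0.0, 0.0, -1.0]]
contact_force: [-0.2, -1.4, -4.8]
gripper_width: 0.0607
```

>>> {"api": "arm_command", "payload": {"increments": [[55, 0, 0, 0.8, 0], [55, 0, 0, 0.8, 0], [55, 0, 0, 0.8, 0]]}}

```text
clock: 16.87
tool_pos: [0.5442, 0.2609, 0.1085]
eef_rot: [[-0.972, 0.234, 0.001], [0.234, 0.972, 0.0], [-0.001, 0.0, -1.0]]
contact_force: [-2.8, -2.2, 4.0]
gripper_width: 0.0609
```

>>> {"api": "arm_command", "payload": {"increments": [[55, 0, 0, 0.8, 0], [55, 0, 0, 0.8, 0], [55, 0, 0, 0.8, 0]]}}

```text
clock: 17.12
tool_pos: [0.5443, 0.2609, 0.1085]
eef_rot: [[-0.972, 0.234, 0.001], [0.234, 0.972, 0.0], [-0.001, 0.001, -1.0]]
contact_force: [-3.1, -3.0, 9.3]
gripper_width: 0.0606
```

The block seats at TCP z 0.1085 (predicted 0.1084), so it is fully home. Releasing and going for the collar at (0.659,-0.1385), yaw 8.7°.

>>> {"api": "arm_command", "payload": {"increments": [[66, 0, 0, 0, 0], [72, 0, 0, 0, 0], [80, 0, 0, 0, 0], [80, 0, 0, 0, 0]]}}

```text
clock: 17.45
tool_pos: [0.5446, 0.2613, 0.1067]
eef_rot: [[-0.972, 0.234, 0.001], [0.234, 0.972, 0.001], [-0.001, 0.001, -1.0]]
contact_force: [-0.0, 0.2, 0.3]
gripper_width: 0.08
```

>>> {"api": "arm_command", "payload": {"increments": [[80, 0, 0, -10, 0], [80, 0, 0, -30, 0], [80, 0, 0, -60, 0], [80, 0, 0, -90, 0], [80, 0, 0, -115, 0]]}}

```text
clock: 17.87
tool_pos: [0.5446, 0.2612, 0.2243]
eef_rot: [[-0.972, 0.234, 0.002], [0.234, 0.972, 0.001], [-0.001, 0.001, -1.0]]
contact_force: [0.3, 0.3, -0.6]
gripper_width: 0.0802
```

>>> {"api": "arm_command", "payload": {"increments": [[80, -13, -24, 0, 0], [80, -27, -48, 0, 0], [80, -41, -72, 0, 0], [80, -55, -96, 0, 0], [80, -68.4, -120.4, 0, 0]]}}

```text
clock: 18.28
tool_pos: [0.583, 0.1269, 0.2227]
eef_rot: [[-0.972, 0.233, 0.001], [0.233, 0.972, 0.0], [-0.001, 0.001, -1.0]]
contact_force: [-0.7, 0.3, -0.9]
gripper_width: 0.0802
```

>>> {"api": "arm_command", "payload": {"increments": [[80, -13, -24, 0, 0], [80, -27, -48, 0, 0], [80, -41, -72, 0, 0], [80, -55, -96, 0, 0], [80, -68.4, -120.4, 0, 0]]}}

```text
clock: 18.7
tool_pos: [0.6214, -0.0065, 0.2225]
eef_rot: [[-0.972, 0.234, 0.001], [0.234, 0.972, 0.0], [-0.001, 0.0, -1.0]]
contact_force: [0.6, 0.7, 0.8]
gripper_width: 0.0802
```

>>> {"api": "arm_command", "payload": {"increments": [[85, -13, -24, 0, -0.08], [85, -27, -48, 0, -0.16], [85, -41, -72, 0, -0.24], [85, -55, -96, 0, -0.32], [85, -68.4, -120.4, 0, -0.388]]}}

```text
clock: 19.12
tool_pos: [0.6597, -0.1396, 0.2224]
eef_rot: [[-0.988, -0.155, 0.001], [-0.155, 0.988, -0.0], [-0.001, -0.0, -1.0]]
contact_force: [0.1, 0.9, -0.7]
gripper_width: 0.0848
```

>>> {"api": "arm_command", "payload": {"increments": [[85, 0, 0, 10, 0], [85, 0, 0, 30, 0], [85, 0, 0, 60, 0], [85, 0, 0, 60, 0]]}}

```text
clock: 19.45
tool_pos: [0.6554, -0.1372, 0.1563]
eef_rot: [[-0.989, -0.15, -0.01], [-0.151, 0.989, 0.003], [0.009, 0.005, -1.0]]
contact_force: [-1.4, 1.1, -0.6]
gripper_width: 0.0849
```

Run:
```python
from h import *
t,s=snap("top","t5"),snap("scene","s5")
cv2.imwrite("pics/l5.png",np.hstack([crop(s,(205,235),66,100,6),crop(s,(335,310),66,100,6)]))
from rig import ctrl;o=ctrl.observe();print(o["tool_pos"],o["eef_rot"],o["contact_force"])
```

```text
[ 0.6581 -0.1376  0.1608] [[-0.9885 -0.1515 -0.0034]
 [-0.1515  0.9885  0.0012]
 [ 0.0031  0.0017 -1.    ]] [-0.2925  0.6649  0.3895]
```

View pics/l5.png

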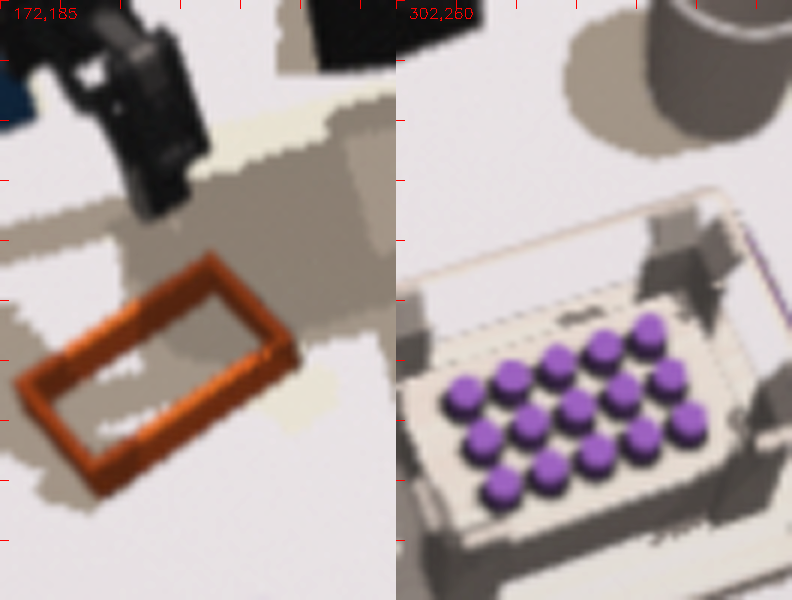

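Picture 10: the block sits level and low between the guides; the collar is untouched. I check the collar's centre once more from the clean rim corners.

Run:
```python
from h import *
s=load("pics/s5.npz")
C=cast(s,[[174.5,249.2],[188.3,263.3],[221.7,241.7],[207,227.2]],.024);print(C.mean(0),[np.linalg.norm(C[i]-C[i-1]) for i in range(4)])
for a,b in((C[1],C[2]),(C[0],C[3])):d=a-b;print(np.degrees(np.arctan2(d[1],d[0])))
im=s["image"].astype(int);m=((im[...,0]-im[...,2]>60)&(im[...,0]>90)).astype(np.uint8);z=np.zeros_like(m);z[220:272,170:225]=m[220:272,170:225]
n,l,st,_=cv2.connectedComponentsWithStats(z);i=1+st[1:,4].argmax();p=np.argwhere(l==i)[:,::-1].astype(np.float32)
r=cv2.minAreaRect((cast(s,p,.024)[:,:2]*1000).astype(np.float32));print(r)
```

```text
[ 0.6589 -0.1343  0.024 ] [np.float64(0.10189689693638793), np.float64(0.05838254763875205), np.float64(0.10030227342435123), np.float64(0.06291850035772519)]
7.403504992251204
10.018675565265944
((660.18017578125, -136.954833984375), (102.67716979980469, 63.76404571533203), 9.903763771057129)
```

>>> {"api": "arm_command", "payload": {"increments": [[85, -1, 0, 30, 0], [85, -1, 0, 60, 0], [85, -1, 0, 90, 0], [85, -1, 0, 115, 0], [85, -1, 0, 130, 0]]}}

```text
clock: 19.97
tool_pos: [0.6602, -0.1376, 0.0311]
eef_rot: [[-0.988, -0.152, -0.0], [-0.152, 0.988, 0.0], [0.0, 0.0, -1.0]]
contact_force: [-0.3, 0.6, 0.3]
gripper_width: 0.0847
```

>>> {"api": "arm_command", "payload": {"increments": [[85, 0, 0, 10, 0], [85, 0, 0, 20, 0], [85, 0, 0, 24, 0], [85, 0, 0, 24, 0], [85, 0, 0, 24, 0]]}}

```text
clock: 20.38
tool_pos: [0.6611, -0.1383, 0.0088]
eef_rot: [[-0.988, -0.152, 0.002], [-0.152, 0.988, -0.0], [-0.002, -0.001, -1.0]]
contact_force: [0.1, -0.1, -0.2]
gripper_width: 0.0851
```

>>> {"api": "arm_command", "payload": {"increments": [[75, 0, 0, 0, 0], [65, 0, 0, 0, 0], [55, 0, 0, 0, 0], [55, 0, 0, 0, 0], [55, 0, 0, 0, 0]], "grip_force": 25}}

```text
clock: 20.8
tool_pos: [0.661, -0.1383, 0.009]
eef_rot: [[-0.988, -0.152, 0.002], [-0.152, 0.988, -0.001], [-0.002, -0.001, -1.0]]
contact_force: [-0.0, 1.0, 6.2]
gripper_width: 0.0608
```

>>> {"api": "arm_command", "payload": {"increments": [[55, 0, 0, 0, 0], [55, 0, 0, 0, 0]]}}

```text
clock: 20.97
tool_pos: [0.661, -0.1384, 0.009]
eef_rot: [[-0.988, -0.152, 0.002], [-0.152, 0.988, -0.001], [-0.002, -0.001, -1.0]]
contact_force: [-0.2, -0.5, 6.5]
gripper_width: 0.0609
```

>>> {"api": "arm_command", "payload": {"increments": [[55, 0, 0, -5, 0], [55, 0, 0, -30, 0], [55, 0, 0, -70, 0], [55, 0, 0, -110, 0], [55, 0, 0, -150, 0]]}}

```text
clock: 21.38
tool_pos: [0.6592, -0.1379, 0.1586]
eef_rot: [[-0.988, -0.152, -0.002], [-0.152, 0.988, 0.001], [0.002, 0.001, -1.0]]
contact_force: [0.4, -0.4, -0.3]
gripper_width: 0.0611
```

>>> {"api": "arm_command", "payload": {"increments": [[55, 0, 0, -30, 0], [55, 0, 0, -60, 0], [55, 0, 0, -70, 0], [55, 0, 0, -70, 0]]}}

```text
clock: 21.72
tool_pos: [0.662, -0.1386, 0.2316]
eef_rot: [[-0.988, -0.152, 0.007], [-0.152, 0.988, -0.002], [-0.007, -0.003, -1.0]]
contact_force: [0.5, -0.2, -0.9]
gripper_width: 0.0613
```

>>> {"api": "arm_command", "payload": {"increments": [[55, 3.6, 27.5, 0, 0], [55, 7.2, 55, 0, 0], [55, 10.8, 82.5, 0, 0], [55, 14.4, 110, 0, 0], [55, 18.2, 137.4, 0, 0]]}}

```text
clock: 22.13
tool_pos: [0.6191, -0.0039, 0.2245]
eef_rot: [[-0.988, -0.151, -0.005], [-0.151, 0.989, 0.001], [0.005, 0.001, -1.0]]
contact_force: [-0.1, 1.1, -1.2]
gripper_width: 0.0607
```

>>> {"api": "arm_command", "payload": {"increments": [[55, 3.6, 27.5, 0, 0], [55, 7.2, 55, 0, 0], [55, 10.8, 82.5, 0, 0], [55, 14.4, 110, 0, 0], [55, 18.2, 137.4, 0, 0]]}}

```text
clock: 22.55
tool_pos: [0.5803, 0.129, 0.2246]
eef_rot: [[-0.988, -0.152, -0.005], [-0.152, 0.988, -0.001], [0.005, 0.0, -1.0]]
contact_force: [0.8, 0.2, -0.4]
gripper_width: 0.061
```

>>> {"api": "arm_command", "payload": {"increments": [[55, 3.6, 27.5, 0, 0.08], [55, 7.2, 55, 0, 0.16], [55, 10.8, 82.5, 0, 0.24], [55, 14.4, 110, 0, 0.32], [55, 18.2, 137.4, 0, 0.389]]}}

```text
clock: 22.97
tool_pos: [0.5415, 0.2617, 0.2246]
eef_rot: [[-0.971, 0.238, -0.005], [0.238, 0.971, -0.002], [0.004, -0.003, -1.0]]
contact_force: [0.4, -0.8, 0.1]
gripper_width: 0.0609
```

>>> {"api": "arm_command", "payload": {"increments": [[55, 0, 0, 0, 0], [55, 0, 0, 0, 0], [55, 0, 0, 0, 0]]}}

```text
clock: 23.22
tool_pos: [0.5427, 0.2604, 0.2256]
eef_rot: [[-0.972, 0.233, -0.003], [0.233, 0.972, -0.002], [0.003, -0.003, -1.0]]
contact_force: [0.1, 0.1, -0.4]
gripper_width: 0.0611
```

Run:
```python
from h import *
t,s=snap("top","t6"),snap("scene","s6")
from rig import ctrl;o=ctrl.observe();print(o["tool_pos"],o["eef_rot"],o["contact_force"])
im=s["image"].astype(int);m=((im[...,0]-im[...,2]>50)&(im[...,0]>80)).astype(np.uint8);z=np.zeros_like(m);z[240:380,260:410]=m[240:380,260:410]
p=np.argwhere(z)[:,::-1].astype(np.float32)
zt=o["tool_pos"][2]-.009+.024
W=cast(s,p,zt)[:,:2];R=o["eef_rot"];q=(W-o["tool_pos"][:2])@R[:2,:2]*1000
print(len(p),"tool-frame extents",np.percentile(q,[0,1,99,100],axis=0))
cv2.imwrite("pics/l6.png",np.hstack([crop(t,(110,190),100,110,4),crop(s,(335,310),100,110,4)]))
```

```text
[0.5434 0.2598 0.2265] [[-0.972   0.2351 -0.0019]
 [ 0.2351  0.972  -0.0013]
 [ 0.0015 -0.0017 -1.    ]] [ 0.5234  0.8294 -1.3575]
803 tool-frame extents [[-52.2809 -48.3535]
 [-51.3884 -45.7165]
 [120.2967  46.6715]
 [122.4504  53.3242]]
```

View pics/l6.png

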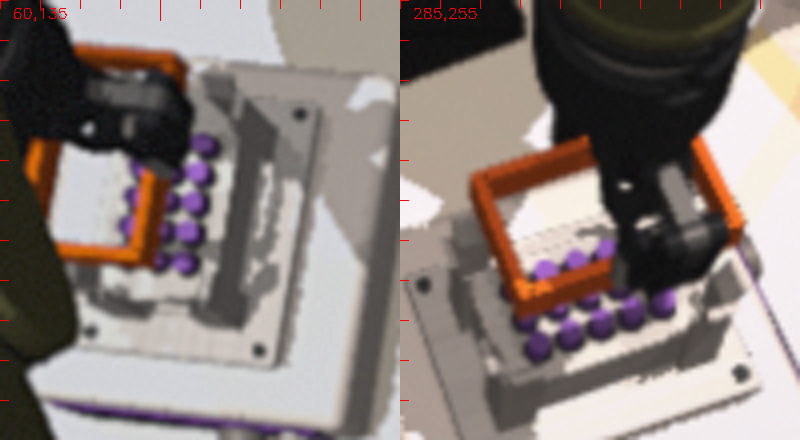

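Picture 11: the collar hangs level and square over the pocket; its +x end lies 52 mm from the tool axis, so it is centred. Lowering (rest expected at TCP z ≈ 0.143).

>>> {"api": "arm_command", "payload": {"increments": [[55, 0, 1, 10, 0], [55, 0, 1, 20, 0], [55, 0, 1, 30, 0], [55, 0, 1, 40, 0], [55, 0, 1, 40, 0]]}}

```text
clock: 23.73
tool_pos: [0.5421, 0.2609, 0.1844]
eef_rot: [[-0.972, 0.235, -0.005], [0.235, 0.972, -0.002], [0.005, -0.003, -1.0]]
contact_force: [-0.6, -0.7, -0.5]
gripper_width: 0.061
```

>>> {"api": "arm_command", "payload": {"increments": [[55, 0, 0, 5, 0], [55, 0, 0, 10, 0], [55, 0, 0, 15, 0], [55, 0, 0, 15, 0]]}}

```text
clock: 24.07
tool_pos: [0.5434, 0.2618, 0.1717]
eef_rot: [[-0.972, 0.235, -0.001], [0.235, 0.972, -0.001], [0.001, -0.001, -1.0]]
contact_force: [-0.6, 0.5, -0.4]
gripper_width: 0.0612
```

>>> {"api": "arm_command", "payload": {"increments": [[55, 0, 0, 4, 0], [55, 0, 0, 8, 0], [55, 0, 0, 12, 0], [55, 0, 0, 12, 0]]}}

```text
clock: 24.4
tool_pos: [0.5434, 0.2614, 0.1597]
eef_rot: [[-0.972, 0.235, -0.001], [0.235, 0.972, -0.001], [0.001, -0.001, -1.0]]
contact_force: [0.5, -2.5, -0.4]
gripper_width: 0.0614
```

>>> {"api": "arm_command", "payload": {"increments": [[55, 0, -0.7, 4, 0], [55, 0, -0.7, 8, 0], [55, 0, -0.7, 10, 0], [55, 0, -0.7, 10, 0]]}}

```text
clock: 24.73
tool_pos: [0.5436, 0.2613, 0.15]
eef_rot: [[-0.972, 0.235, -0.001], [0.235, 0.972, -0.0], [0.001, -0.0, -1.0]]
contact_force: [0.6, -2.1, -0.5]
gripper_width: 0.061
```

>>> {"api": "arm_command", "payload": {"increments": [[55, 0, 0, 2, 0], [55, 0, 0, 4, 0], [55, 0, 0, 4, 0]]}}

```text
clock: 24.98
tool_pos: [0.5437, 0.2612, 0.1463]
eef_rot: [[-0.972, 0.235, -0.0], [0.235, 0.972, -0.0], [0.0, -0.0, -1.0]]
contact_force: [-0.9, -3.6, -0.9]
gripper_width: 0.0612
```

>>> {"api": "arm_command", "payload": {"increments": [[55, 0, 0, 1, 0], [55, 0, 0, 1.5, 0], [55, 0, 0, 1.5, 0]]}}

```text
clock: 25.23
tool_pos: [0.5438, 0.2613, 0.1452]
eef_rot: [[-0.972, 0.235, 0.0], [0.235, 0.972, -0.0], [-0.0, -0.0, -1.0]]
contact_force: [0.0, -2.8, 0.7]
gripper_width: 0.0613
```

>>> {"api": "arm_command", "payload": {"increments": [[55, 0, 0, 1, 0], [55, 0, 0, 1, 0], [55, 0, 0, 1, 0]]}}

```text
clock: 25.48
tool_pos: [0.5438, 0.2613, 0.1442]
eef_rot: [[-0.972, 0.235, 0.0], [0.235, 0.972, -0.0], [-0.0, -0.0, -1.0]]
contact_force: [-0.2, -3.2, -0.0]
gripper_width: 0.061
```

>>> {"api": "arm_command", "payload": {"increments": [[55, 0, -0.7, 0.8, 0], [55, 0, -0.7, 0.8, 0], [55, 0, -0.7, 0.8, 0]]}}

```text
clock: 25.73
tool_pos: [0.544, 0.2612, 0.1436]
eef_rot: [[-0.972, 0.235, 0.001], [0.235, 0.972, 0.001], [-0.001, 0.001, -1.0]]
contact_force: [-0.3, -0.4, 0.2]
gripper_width: 0.0611
```

>>> {"api": "arm_command", "payload": {"increments": [[55, 0, 0, 0.8, 0], [55, 0, 0, 0.8, 0], [55, 0, 0, 0.8, 0]]}}

```text
clock: 25.98
tool_pos: [0.5442, 0.2611, 0.1431]
eef_rot: [[-0.972, 0.235, 0.001], [0.235, 0.972, 0.001], [-0.001, 0.001, -1.0]]
contact_force: [-0.7, -0.9, 3.1]
gripper_width: 0.0611
```

>>> {"api": "arm_command", "payload": {"increments": [[55, 0, 0, 0.8, 0], [55, 0, 0, 0.8, 0], [55, 0, 0, 0.8, 0]]}}

```text
clock: 26.23
tool_pos: [0.5442, 0.2611, 0.143]
eef_rot: [[-0.972, 0.235, 0.002], [0.235, 0.972, 0.001], [-0.001, 0.001, -1.0]]
contact_force: [-1.1, -0.5, 7.6]
gripper_width: 0.0612
```

Collar seated at TCP z 0.143, exactly as predicted. Letting go and moving over to the cover.

>>> {"api": "arm_command", "payload": {"increments": [[66, 0, 0, 0, 0], [72, 0, 0, 0, 0], [78, 0, 0, 0, 0], [78, 0, 0, 0, 0]]}}

```text
clock: 26.57
tool_pos: [0.5433, 0.2607, 0.1413]
eef_rot: [[-0.972, 0.235, -0.001], [0.235, 0.972, -0.0], [0.001, -0.0, -1.0]]
contact_force: [0.4, 0.4, 0.4]
gripper_width: 0.0777
```

>>> {"api": "arm_command", "payload": {"increments": [[78, 0, 0, -8, 0], [78, 0, 0, -25, 0], [78, 0, 0, -50, 0], [78, 0, 0, -75, 0], [78, 0, 0, -90, 0]]}}

```text
clock: 26.98
tool_pos: [0.5446, 0.2612, 0.2349]
eef_rot: [[-0.972, 0.235, 0.003], [0.235, 0.972, 0.001], [-0.003, 0.002, -1.0]]
contact_force: [-0.1, 0.2, -0.2]
gripper_width: 0.0783
```

>>> {"api": "arm_command", "payload": {"increments": [[78, -1, -30, 0, 0], [78, -3, -65, 0, 0], [78, -5, -105, 0, 0], [78, -7, -142, 0, 0], [78, -8.3, -177, 0, 0]]}}

```text
clock: 27.4
tool_pos: [0.5096, 0.0851, 0.2324]
eef_rot: [[-0.972, 0.234, 0.001], [0.234, 0.972, -0.0], [-0.001, -0.0, -1.0]]
contact_force: [1.3, -0.8, 0.1]
gripper_width: 0.0775
```

>>> {"api": "arm_command", "payload": {"increments": [[50, -1, -35, 0, 0], [45, -3, -70, 0, 0], [45, -5, -106, 0, 0], [45, -7, -142, 0, 0], [45, -8.3, -177, 0, 0]]}}

```text
clock: 27.82
tool_pos: [0.4762, -0.089, 0.2325]
eef_rot: [[-0.972, 0.234, 0.001], [0.234, 0.972, -0.0], [-0.001, -0.0, -1.0]]
contact_force: [0.1, -0.4, -0.2]
gripper_width: 0.0452
```

>>> {"api": "arm_command", "payload": {"increments": [[45, -1, -35, 0, 0.04], [45, -3, -70, 0, 0.08], [45, -5, -106, 0, 0.12], [45, -7, -142, 0, 0.16], [45, -8.3, -177, 0, 0.196]]}}

```text
clock: 28.23
tool_pos: [0.4428, -0.2632, 0.2325]
eef_rot: [[-0.907, 0.421, 0.001], [0.421, 0.907, -0.001], [-0.001, -0.0, -1.0]]
contact_force: [0.7, 0.0, 0.3]
gripper_width: 0.0447
```

>>> {"api": "arm_command", "payload": {"increments": [[45, 0, 0, 20, 0], [45, 0, 0, 50, 0], [45, 0, 0, 80, 0], [45, 0, 0, 80, 0], [45, 0, 0, 80, 0]]}}

```text
clock: 28.65
tool_pos: [0.4421, -0.2607, 0.151]
eef_rot: [[-0.908, 0.42, -0.003], [0.42, 0.908, 0.002], [0.004, 0.001, -1.0]]
contact_force: [0.1, -0.7, 0.2]
gripper_width: 0.0454
```

Run:
```python
from h import *
s,t=snap("scene","s7"),snap("top","t7")
from rig import ctrl;o=ctrl.observe();print(o["clock"],o["tool_pos"],o["eef_rot"],o["contact_force"])
```

```text
28.75 [ 0.4443 -0.2619  0.1534] [[-0.9079  0.4191  0.0019]
 [ 0.4191  0.9079 -0.0013]
 [-0.0023 -0.0004 -1.    ]] [ 0.1493  0.0596 -0.5365]
```

>>> {"api": "arm_command", "payload": {"increments": [[45, 0, 1, 25, 0], [45, 0, 1, 50, 0], [45, 0, 1, 70, 0], [45, 0, 1, 82, 0], [45, 0, 1, 82, 0]]}}

```text
clock: 29.17
tool_pos: [0.4438, -0.2601, 0.0695]
eef_rot: [[-0.908, 0.419, -0.001], [0.419, 0.908, 0.001], [0.001, 0.0, -1.0]]
contact_force: [0.2, -0.1, -0.2]
gripper_width: 0.0449
```

>>> {"api": "arm_command", "payload": {"increments": [[45, 0, 0, 5, 0], [45, 0, 0, 10, 0], [45, 0, 0, 15, 0], [45, 0, 0, 15, 0]]}}

```text
clock: 29.5
tool_pos: [0.4439, -0.2605, 0.0549]
eef_rot: [[-0.908, 0.419, 0.0], [0.419, 0.908, -0.0], [-0.001, -0.0, -1.0]]
contact_force: [-0.1, 0.9, -0.2]
gripper_width: 0.0449
```

>>> {"api": "arm_command", "payload": {"increments": [[30, 0, 0, 0, 0], [15, 0, 0, 0, 0], [8, 0, 0, 0, 0], [8, 0, 0, 0, 0], [8, 0, 0, 0, 0]], "grip_force": 25}}

```text
clock: 29.92
tool_pos: [0.444, -0.2607, 0.0553]
eef_rot: [[-0.908, 0.42, 0.001], [0.42, 0.908, -0.0], [-0.001, -0.0, -1.0]]
contact_force: [0.2, 0.5, 4.5]
gripper_width: 0.0136
```

>>> {"api": "arm_command", "payload": {"increments": [[8, 0, 0, 0, 0], [8, 0, 0, 0, 0], [8, 0, 0, 0, 0]]}}

```text
clock: 30.17
tool_pos: [0.444, -0.2607, 0.0553]
eef_rot: [[-0.908, 0.42, 0.001], [0.42, 0.908, -0.001], [-0.001, -0.0, -1.0]]
contact_force: [-0.2, 0.5, 6.2]
gripper_width: 0.0133
```

>>> {"api": "arm_command", "payload": {"increments": [[8, 0, 0, -5, 0], [8, 0, 0, -20, 0], [8, 0, 0, -50, 0], [8, 0, 0, -85, 0], [8, 0, 0, -120, 0]], "grip_force": 40}}

```text
clock: 30.58
tool_pos: [0.4422, -0.2595, 0.1749]
eef_rot: [[-0.908, 0.419, -0.004], [0.419, 0.908, 0.002], [0.004, 0.001, -1.0]]
contact_force: [1.8, -0.6, -2.8]
gripper_width: 0.0131
```

>>> {"api": "arm_command", "payload": {"increments": [[8, 0, 0, -20, 0], [8, 0, 0, -40, 0], [8, 0, 0, -40, 0]]}}

```text
clock: 30.83
tool_pos: [0.4455, -0.2617, 0.2187]
eef_rot: [[-0.908, 0.419, 0.006], [0.419, 0.908, -0.004], [-0.007, -0.001, -1.0]]
contact_force: [1.4, -0.3, -2.0]
gripper_width: 0.0129
```

>>> {"api": "arm_command", "payload": {"increments": [[8, 5, 30, 0, 0], [8, 10, 65, 0, 0], [8, 15, 100, 0, 0], [8, 20, 135, 0, 0], [8, 25.7, 165, 0, 0]]}}

```text
clock: 31.25
tool_pos: [0.4886, -0.0977, 0.2128]
eef_rot: [[-0.908, 0.419, -0.003], [0.419, 0.908, 0.001], [0.003, -0.0, -1.0]]
contact_force: [-0.1, 0.7, -2.6]
gripper_width: 0.0125
```

>>> {"api": "arm_command", "payload": {"increments": [[8, 0, 0, 30, 0], [8, 0, 0, 65, 0], [8, 0, 0, 95, 0], [8, 0, 0, 120, 0], [8, 0, 0, 140, 0]]}}

```text
clock: 31.67
tool_pos: [0.4866, -0.0988, 0.0711]
eef_rot: [[-0.908, 0.419, -0.006], [0.419, 0.908, 0.002], [0.006, -0.001, -1.0]]
contact_force: [-0.5, -0.2, -2.0]
gripper_width: 0.0135
```

>>> {"api": "arm_command", "payload": {"increments": [[8, 0, 0, 8, 0], [8, 0, 0, 16, 0], [8, 0, 0, 20, 0], [8, 0, 0, 20, 0]]}}

```text
clock: 32.0
tool_pos: [0.4894, -0.0999, 0.0543]
eef_rot: [[-0.908, 0.419, -0.001], [0.419, 0.908, 0.0], [0.001, -0.0, -1.0]]
contact_force: [-0.1, 0.2, -1.7]
gripper_width: 0.0133
```

Weight 2 N: the cover is held. Now the same levelling move.

>>> {"api": "arm_command", "payload": {"increments": [[8, 0, 0, 3, 0], [8, 0, 0, 6, 0], [8, 0, 0, 8, 0], [8, 0, 0, 8, 0]], "grip_force": 25}}

```text
clock: 32.33
tool_pos: [0.4896, -0.0999, 0.047]
eef_rot: [[-0.908, 0.419, 0.001], [0.419, 0.908, -0.0], [-0.001, 0.0, -1.0]]
contact_force: [-0.3, -0.5, -2.4]
gripper_width: 0.0134
```

>>> {"api": "arm_command", "payload": {"increments": [[8, 0, 0, 2, 0], [8, 0, 0, 4, 0], [8, 0, 0, 4, 0]]}}

```text
clock: 32.58
tool_pos: [0.4894, -0.0998, 0.0426]
eef_rot: [[-0.908, 0.419, -0.0], [0.419, 0.908, 0.0], [0.0, -0.0, -1.0]]
contact_force: [-0.4, -0.4, -1.4]
gripper_width: 0.013
```

>>> {"api": "arm_command", "payload": {"increments": [[8, -2, 0, 2, 0], [8, -4, 0, 4, 0], [8, -4, 0, 4, 0]]}}

```text
clock: 32.83
tool_pos: [0.4934, -0.1016, 0.0387]
eef_rot: [[-0.908, 0.42, -0.0], [0.42, 0.908, 0.0], [0.0, 0.0, -1.0]]
contact_force: [-0.3, 0.7, 0.7]
gripper_width: 0.0133
```

>>> {"api": "arm_command", "payload": {"increments": [[8, -2, 0, 2, 0], [8, -4, 0, 4, 0], [8, -4, 0, 4, 0]]}}

```text
clock: 33.08
tool_pos: [0.4978, -0.1037, 0.0353]
eef_rot: [[-0.908, 0.419, 0.001], [0.419, 0.908, -0.001], [-0.002, 0.0, -1.0]]
contact_force: [-0.8, -0.1, 5.4]
gripper_width: 0.0132
```

>>> {"api": "arm_command", "payload": {"increments": [[8, -2, 0, 2, 0], [8, -4, 0, 4, 0], [8, -4, 0, 4, 0]]}}

```text
clock: 33.33
tool_pos: [0.502, -0.1055, 0.0315]
eef_rot: [[-0.908, 0.419, 0.003], [0.419, 0.908, -0.001], [-0.003, 0.0, -1.0]]
contact_force: [-0.6, -0.3, 4.1]
gripper_width: 0.0128
```

>>> {"api": "arm_command", "payload": {"increments": [[8, -2, 0, 2, 0], [8, -4, 0, 4, 0], [8, -4, 0, 4, 0]]}}

```text
clock: 33.58
tool_pos: [0.5057, -0.1074, 0.0275]
eef_rot: [[-0.908, 0.419, 0.003], [0.419, 0.908, -0.001], [-0.003, 0.0, -1.0]]
contact_force: [-0.7, -0.7, 5.1]
gripper_width: 0.0132
```

>>> {"api": "arm_command", "payload": {"increments": [[8, -2, 0, 2, 0], [8, -4, 0, 4, 0], [8, -4, 0, 4, 0]]}}

```text
clock: 33.83
tool_pos: [0.509, -0.1089, 0.0234]
eef_rot: [[-0.908, 0.42, 0.002], [0.42, 0.908, -0.001], [-0.002, 0.0, -1.0]]
contact_force: [0.4, -0.7, 5.0]
gripper_width: 0.0129
```

>>> {"api": "arm_command", "payload": {"increments": [[8, -1, 0, 1, 0], [8, -2, 0, 2, 0], [8, -2, 0, 2, 0]]}}

```text
clock: 34.08
tool_pos: [0.5105, -0.1095, 0.0214]
eef_rot: [[-0.908, 0.42, 0.002], [0.42, 0.908, -0.001], [-0.002, 0.0, -1.0]]
contact_force: [0.1, -0.2, 4.8]
gripper_width: 0.0131
```

>>> {"api": "arm_command", "payload": {"increments": [[8, -0.7, 0, 1, 0], [8, -1.5, 0, 2, 0], [8, -1.5, 0, 2, 0]]}}

```text
clock: 34.33
tool_pos: [0.5119, -0.1101, 0.0193]
eef_rot: [[-0.908, 0.419, 0.002], [0.419, 0.908, -0.001], [-0.002, 0.0, -1.0]]
contact_force: [0.0, -0.5, 4.8]
gripper_width: 0.0131
```

>>> {"api": "arm_command", "payload": {"increments": [[8, -0.5, 0, 1, 0], [8, -0.5, 0, 1, 0]]}}

```text
clock: 34.5
tool_pos: [0.5124, -0.1104, 0.0184]
eef_rot: [[-0.908, 0.419, 0.002], [0.419, 0.908, -0.001], [-0.002, 0.0, -1.0]]
contact_force: [0.2, -1.1, 6.1]
gripper_width: 0.0128
```

>>> {"api": "arm_command", "payload": {"increments": [[8, -0.5, 0, 1, 0], [8, -0.5, 0, 1, 0]]}}

```text
clock: 34.67
tool_pos: [0.513, -0.1107, 0.0174]
eef_rot: [[-0.908, 0.419, 0.002], [0.419, 0.908, -0.001], [-0.002, 0.0, -1.0]]
contact_force: [0.2, -0.4, 5.7]
gripper_width: 0.013
```

>>> {"api": "arm_command", "payload": {"increments": [[8, -0.5, 0, 1, 0], [8, -0.5, 0, 1, 0]]}}

```text
clock: 34.83
tool_pos: [0.5136, -0.1109, 0.0164]
eef_rot: [[-0.908, 0.419, 0.002], [0.419, 0.908, -0.001], [-0.003, 0.0, -1.0]]
contact_force: [0.6, -0.2, 5.3]
gripper_width: 0.0128
```

>>> {"api": "arm_command", "payload": {"increments": [[8, -0.5, 0, 1, 0], [8, -0.5, 0, 1, 0]]}}

```text
clock: 35.0
tool_pos: [0.5141, -0.1112, 0.0154]
eef_rot: [[-0.908, 0.419, 0.003], [0.419, 0.908, -0.001], [-0.003, 0.0, -1.0]]
contact_force: [0.5, -1.3, 5.0]
gripper_width: 0.0132
```

>>> {"api": "arm_command", "payload": {"increments": [[8, -0.3, 0, 1, 0], [8, -0.3, 0, 1, 0]]}}

```text
clock: 35.17
tool_pos: [0.5146, -0.1114, 0.0145]
eef_rot: [[-0.908, 0.419, 0.003], [0.419, 0.908, -0.001], [-0.003, 0.0, -1.0]]
contact_force: [0.3, -1.8, 5.1]
gripper_width: 0.0133
```

>>> {"api": "arm_command", "payload": {"increments": [[8, 0, 0, 0.8, 0], [8, 0, 0, 0.8, 0]]}}

```text
clock: 35.33
tool_pos: [0.5149, -0.1115, 0.0138]
eef_rot: [[-0.908, 0.419, 0.004], [0.419, 0.908, -0.001], [-0.004, 0.0, -1.0]]
contact_force: [1.8, -1.6, 5.2]
gripper_width: 0.0134
```

Run:
```python
from h import *
s=snap("scene","s8")
im=s["image"][205:260,215:300].astype(int)
# dark side-face / bright top outline of the cover, no viewing: largest bright blob
print(im.sum(2)[::6,::5])
```

```text
[[500 499 403 315 304  22  20  22  17 225 421 264 209  76 110  87 492]
 [430 327 314 314 315 313  24  16  18 266 303 486 486 501 502 501 500]
 [316 315 422 315 314 315  32 116  25 268 267 484 489 487 486 487 487]
 [314 315 316 315 322 263 175 121  49  20  12 261 485 488 489 490 499]
 [317 314 316 315 305 268   9  19  39  19  43 296 305 315 315 316 314]
 [316 317 320 317 326 307 308 291 259 266 306 305 254 317 318 318 315]
 [317 317 317 316 265 227 192 209 238 231  21  15  12   8  14  12   9]
 [316 318 343 484 339 317 314 317 314 317   6  26  30  29  27  28  31]
 [499 499 499 500 477 318 318 318 317 318  14  24  30  28  31  31  30]
 [498 499 499 499 497 419 418 490 500 316 218   8  26  26  28  29  28]]
```

>>> {"api": "arm_command", "payload": {"increments": [[8, -0.3, 0, 1, 0], [8, -0.3, 0, 1, 0]]}}

```text
clock: 35.55
tool_pos: [0.5151, -0.1116, 0.0134]
eef_rot: [[-0.908, 0.419, 0.004], [0.419, 0.908, -0.001], [-0.004, 0.0, -1.0]]
contact_force: [0.4, -0.4, 11.2]
gripper_width: 0.0132
```

>>> {"api": "arm_command", "payload": {"increments": [[8, 0, 0, 1, 0], [8, 0, 0, 1, 0]]}}

```text
clock: 35.72
tool_pos: [0.5152, -0.1116, 0.0134]
eef_rot: [[-0.908, 0.419, 0.004], [0.419, 0.908, -0.002], [-0.005, 0.0, -1.0]]
contact_force: [-1.3, -0.7, 19.5]
gripper_width: 0.0131
```

>>> {"api": "arm_command", "payload": {"increments": [[8, 0, 0, 0.8, 0], [8, 0, 0, 0.8, 0]]}}

```text
clock: 35.88
tool_pos: [0.5152, -0.1117, 0.0134]
eef_rot: [[-0.908, 0.419, 0.005], [0.419, 0.908, -0.002], [-0.005, 0.0, -1.0]]
contact_force: [-3.6, 0.6, 25.9]
gripper_width: 0.0132
```

Sharp force rise with no further travel: the cover is flat. Unload, release, clear the view and measure.

>>> {"api": "arm_command", "payload": {"increments": [[8, 0, 0, -1.5, 0], [8, 0, 0, -2.5, 0], [25, 0, 0, -2.5, 0], [40, 0, 0, -2.5, 0], [40, 0, 0, -2.5, 0]]}}

```text
clock: 36.3
tool_pos: [0.5126, -0.1106, 0.0121]
eef_rot: [[-0.908, 0.419, -0.001], [0.419, 0.908, 0.0], [0.001, -0.0, -1.0]]
contact_force: [-0.1, -0.1, 0.7]
gripper_width: 0.04
```

>>> {"api": "arm_command", "payload": {"increments": [[40, 0, 0, -20, 0], [40, 0, 0, -55, 0], [40, 0, 0, -95, 0], [40, 0, 0, -135, 0], [40, 0, 0, -170, 0]]}}

```text
clock: 36.72
tool_pos: [0.5129, -0.1107, 0.1843]
eef_rot: [[-0.908, 0.419, -0.001], [0.419, 0.908, 0.0], [0.001, -0.0, -1.0]]
contact_force: [0.0, -0.6, 0.2]
gripper_width: 0.0399
```

>>> {"api": "arm_command", "payload": {"increments": [[40, 0, 40, 0, 0], [40, 0, 80, 0, 0], [40, 0, 120, 0, 0], [40, 0, 160, 0, 0], [40, 0, 200, 0, 0]]}}

```text
clock: 37.13
tool_pos: [0.5971, 0.0723, 0.1822]
eef_rot: [[-0.908, 0.42, -0.001], [0.42, 0.908, -0.0], [0.001, -0.001, -1.0]]
contact_force: [0.0, -0.2, -0.4]
gripper_width: 0.0399
```

>>> {"api": "arm_command", "payload": {"increments": [[40, 0, 20, 0, 0], [40, 0, 40, 0, 0], [40, 0, 40, 0, 0]]}}

```text
clock: 37.38
tool_pos: [0.6151, 0.111, 0.1816]
eef_rot: [[-0.909, 0.416, -0.0], [0.416, 0.909, 0.002], [0.001, 0.002, -1.0]]
contact_force: [0.2, 0.9, 1.2]
gripper_width: 0.0403
```

Run:
```python
from h import *
t,s=snap("top","t9"),snap("scene","s9")
from rig import ctrl;o=ctrl.observe();print(o["clock"],o["tool_pos"],o["contact_force"])
c=proj(t,[[.51,-.108,.034]])[0].astype(int);print(c)
im=t["image"].astype(int).sum(2);r=26
sub=(im[c[1]-r:c[1]+r,c[0]-r:c[0]+r]<170).astype(np.uint8)
n,l,st,ce=cv2.connectedComponentsWithStats(sub);print(st[1:],ce[1:])
for i in range(1,n):
    if 60<st[i,4]<600:
        p=np.argwhere(l==i)[:,::-1].astype(float)+[c[0]-r,c[1]-r]
        for z in(.034,.024):print(i,z,cv2.minAreaRect((cast(t,p,z)[:,:2]*1000).astype(np.float32)))
cs=proj(s,[[.51,-.108,.02]])[0]
cv2.imwrite("pics/l9.png",np.vstack([np.hstack([crop(t,c,66,50,6),crop(s,cs,66,50,6)]),np.hstack([crop(t,(108,185),66,48,6),crop(s,(335,305),66,48,6)])]))
```

```text
37.4833 [0.6133 0.1075 0.1816] [-0.4977  0.5958 -0.268 ]
[276 189]
[[ 21  13  13  29 147]] [[27.0408 27.1633]]
1 0.034 ((507.9553527832031, -109.14521789550781), (11.916858673095703, 69.95561981201172), 64.75817108154297)
1 0.024 ((510.4473876953125, -109.59033203125), (12.027649879455566, 70.60591125488281), 64.75817108154297)
```

View pics/l9.png

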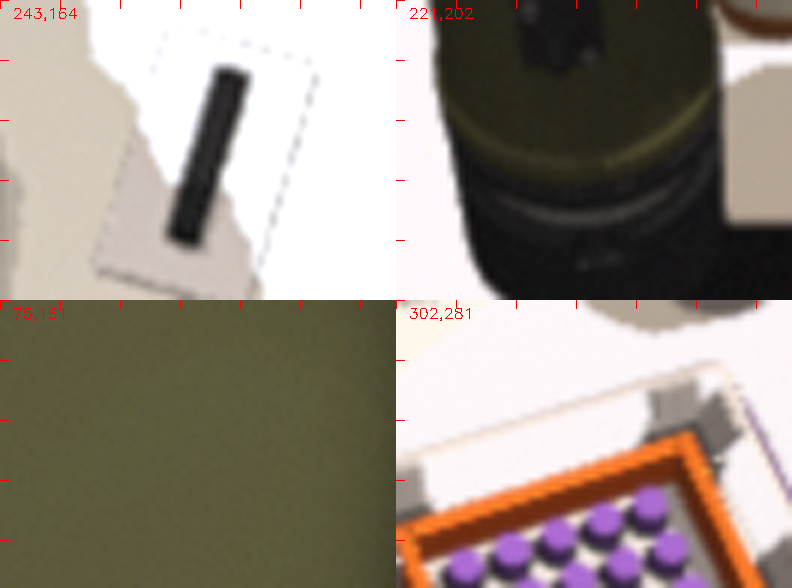

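Picture 12 (the last I can view) shows the cover flat on the bench with its bar clear. At the shaker, the collar sits square between the guides and around the caps. Cross-check of the cover's centre from its plate corners at z = 0.010:

Run:
```python
from h import *
t=load("pics/t9.npz")
px=lambda x,y:[243+(x+.5)/6-.5,164+(y+.5)/6-.5]
C=cast(t,[px(318,75),px(160,30),px(97,268),px(260,296)],.010);print(C,C.mean(0),[np.linalg.norm(C[i]-C[i-1]) for i in range(4)])
for a,b in((0,3),(1,2)):d=C[a]-C[b];print(np.degrees(np.arctan2(d[1],d[0])))
u=np.array([np.cos(np.radians(-25)),np.sin(np.radians(-25)),0]);print("from far edge",(C[0]+C[1])/2-.052*u)
```

```text
[[ 0.5412 -0.1582  0.01  ]
 [ 0.5684 -0.0987  0.01  ]
 [ 0.4759 -0.0609  0.01  ]
 [ 0.456  -0.1224  0.01  ]] [ 0.5104 -0.1101  0.01  ] [np.float64(0.0924558324795174), np.float64(0.06537765627152918), np.float64(0.09984768641416833), np.float64(0.06461043246684124)]
-22.784572393727263
-22.23295566338199
from far edge [ 0.5077 -0.1065  0.01  ]
```

>>> {"api": "arm_command", "payload": {"increments": [[40, 0, -35, 0, 0], [40, 0, -75, 0, 0], [40, 0, -115, 0, 0], [40, 0, -150, 0, 0], [40, 0, -180, 0, 0]]}}

```text
clock: 37.9
tool_pos: [0.5355, -0.0594, 0.1823]
eef_rot: [[-0.907, 0.421, -0.002], [0.421, 0.907, -0.001], [0.002, -0.002, -1.0]]
contact_force: [-0.0, 0.0, 1.0]
gripper_width: 0.04
```

>>> {"api": "arm_command", "payload": {"increments": [[40, 2, -30, 0, 0], [40, 3.7, -60, 0, 0], [40, 3.7, -60, 0, 0], [40, 3.7, -60, 0, 0]]}}

```text
clock: 38.23
tool_pos: [0.5078, -0.1114, 0.1826]
eef_rot: [[-0.906, 0.424, -0.001], [0.424, 0.906, 0.0], [0.001, -0.0, -1.0]]
contact_force: [-0.1, 0.2, 0.5]
gripper_width: 0.0402
```

>>> {"api": "arm_command", "payload": {"increments": [[40, 0, 0, 35, 0], [40, 0, 0, 75, 0], [40, 0, 0, 110, 0], [40, 0, 0, 135, 0], [40, 0, 0, 150, 0]]}}

```text
clock: 38.65
tool_pos: [0.5077, -0.1081, 0.0297]
eef_rot: [[-0.908, 0.419, -0.005], [0.419, 0.908, 0.002], [0.005, -0.0, -1.0]]
contact_force: [0.3, 0.3, 0.6]
gripper_width: 0.0403
```

>>> {"api": "arm_command", "payload": {"increments": [[40, 0, 0, 8, 0], [40, 0, 0, 16, 0], [40, 0, 0, 16, 0], [40, 0, 0, 16, 0]]}}

```text
clock: 38.98
tool_pos: [0.5104, -0.1092, 0.0171]
eef_rot: [[-0.908, 0.419, 0.001], [0.419, 0.908, -0.0], [-0.001, 0.0, -1.0]]
contact_force: [-0.0, -0.2, -0.0]
gripper_width: 0.0403
```

>>> {"api": "arm_command", "payload": {"increments": [[40, 1, 0, 2.5, 0], [25, 1, 0, 2.5, 0], [8, 1, 0, 2.5, 0], [8, 1, 0, 2.5, 0], [8, 1, 0, 2.5, 0]], "grip_force": 50}}

```text
clock: 39.4
tool_pos: [0.5095, -0.109, 0.0151]
eef_rot: [[-0.908, 0.419, 0.002], [0.419, 0.908, -0.0], [-0.002, 0.0, -1.0]]
contact_force: [-0.5, 1.4, 6.4]
gripper_width: 0.0126
```

>>> {"api": "arm_command", "payload": {"increments": [[8, 0, 0, 0, 0], [8, 0, 0, 0, 0], [8, 0, 0, 0, 0]]}}

```text
clock: 39.65
tool_pos: [0.5095, -0.109, 0.0151]
eef_rot: [[-0.908, 0.419, 0.002], [0.419, 0.908, -0.0], [-0.002, 0.0, -1.0]]
contact_force: [-0.9, 0.2, 7.0]
gripper_width: 0.0132
```

>>> {"api": "arm_command", "payload": {"increments": [[8, 0, 0, -5, 0], [8, 0, 0, -30, 0], [8, 0, 0, -70, 0], [8, 0, 0, -110, 0], [8, 0, 0, -150, 0]]}}

```text
clock: 40.07
tool_pos: [0.5077, -0.1086, 0.1653]
eef_rot: [[-0.908, 0.419, -0.002], [0.419, 0.908, 0.001], [0.002, -0.0, -1.0]]
contact_force: [1.2, -0.8, -2.3]
gripper_width: 0.0127
```

>>> {"api": "arm_command", "payload": {"increments": [[8, 0, 0, -30, 0], [8, 0, 0, -55, 0], [8, 0, 0, -55, 0], [8, 0, 0, -55, 0]]}}

```text
clock: 40.4
tool_pos: [0.5095, -0.1091, 0.2207]
eef_rot: [[-0.908, 0.419, 0.003], [0.419, 0.908, -0.001], [-0.003, 0.0, -1.0]]
contact_force: [-0.3, -1.0, -2.8]
gripper_width: 0.013
```

>>> {"api": "arm_command", "payload": {"increments": [[8, 12, 34, 0, 0], [8, 24.5, 69, 0, 0], [8, 37, 105, 0, 0], [8, 49, 140, 0, 0], [8, 61.8, 175.4, 0, 0]]}}

```text
clock: 40.82
tool_pos: [0.5245, 0.0776, 0.2166]
eef_rot: [[-0.907, 0.42, -0.005], [0.42, 0.907, -0.0], [0.004, -0.003, -1.0]]
contact_force: [0.9, -0.3, -2.8]
gripper_width: 0.0128
```

>>> {"api": "arm_command", "payload": {"increments": [[8, 12, 35, 0, -0.04], [8, 24.5, 70, 0, -0.08], [8, 37, 105, 0, -0.12], [8, 49, 140, 0, -0.16], [8, 61.8, 175.4, 0, -0.196]]}}

```text
clock: 41.23
tool_pos: [0.542, 0.2625, 0.2161]
eef_rot: [[-0.973, 0.233, -0.005], [0.233, 0.973, -0.002], [0.004, -0.003, -1.0]]
contact_force: [1.0, -0.5, -2.0]
gripper_width: 0.0128
```

>>> {"api": "arm_command", "payload": {"increments": [[8, 0, 0, 0, 0], [8, 0, 0, 0, 0], [8, 0, 0, 0, 0], [8, 0, 0, 0, 0], [8, 0, 0, 0, 0]]}}

```text
clock: 41.65
tool_pos: [0.5434, 0.2598, 0.2184]
eef_rot: [[-0.972, 0.236, -0.002], [0.236, 0.972, -0.001], [0.001, -0.001, -1.0]]
contact_force: [0.2, -0.1, -2.3]
gripper_width: 0.0131
```

Run:
```python
from h import *
t,s=snap("top","t10"),snap("scene","s10")
from rig import ctrl;o=ctrl.observe();print(o["clock"],o["tool_pos"],o["eef_rot"],o["contact_force"])
# bright plate top edge profile along tool x near +x end in scene, at plate-top height
P=o["tool_pos"];R=o["eef_rot"];zt=P[2]-.0151+.010
for yy in(-.02,.0,.02):
    v=[]
    for xx in np.arange(-.060,-.040,.001):
        X=P+R[:,0]*xx+R[:,1]*yy;X[2]=zt;u=proj(s,[X])[0];v.append(int(cv2.getRectSubPix(s["image"].sum(2).astype(np.float32)/3,(1,1),tuple(map(float,u)))[0,0]))
    print(yy,v)
```

```text
41.75 [0.5438 0.2601 0.219 ] [[-0.9716  0.2364 -0.0005]
 [ 0.2364  0.9716 -0.0004]
 [ 0.0004 -0.0005 -1.    ]] [ 0.789  -0.0188 -1.1986]
-0.02 [70, 69, 69, 67, 66, 64, 64, 73, 86, 100, 112, 113, 113, 113, 113, 113, 113, 113, 113, 113]
0.0 [56, 58, 56, 51, 43, 43, 48, 64, 83, 98, 111, 112, 113, 113, 113, 113, 113, 113, 113, 113]
0.02 [54, 59, 61, 64, 68, 71, 72, 79, 88, 103, 113, 114, 116, 118, 118, 117, 115, 114, 113, 113]
```

The cover's +x edge lies 51.8 mm from the tool axis (52 expected), so it is centred. Lowering (rest expected at TCP z ≈ 0.173).

>>> {"api": "arm_command", "payload": {"increments": [[8, 0, 0.7, 6, 0], [8, 0, 0.7, 12, 0], [8, 0, 0.7, 18, 0], [8, 0, 0.7, 24, 0], [8, 0, 0.7, 24, 0]]}}

```text
clock: 42.17
tool_pos: [0.5429, 0.2616, 0.1932]
eef_rot: [[-0.972, 0.235, -0.003], [0.235, 0.972, -0.001], [0.003, -0.002, -1.0]]
contact_force: [-0.9, -0.4, -2.6]
gripper_width: 0.0129
```

>>> {"api": "arm_command", "payload": {"increments": [[8, 0, 0, 4, 0], [8, 0, 0, 8, 0], [8, 0, 0, 12, 0], [8, 0, 0, 12, 0]]}}

```text
clock: 42.5
tool_pos: [0.5435, 0.262, 0.1822]
eef_rot: [[-0.972, 0.234, -0.001], [0.234, 0.972, -0.001], [0.001, -0.001, -1.0]]
contact_force: [0.7, -0.1, -2.6]
gripper_width: 0.0128
```

>>> {"api": "arm_command", "payload": {"increments": [[8, 0, 0, 2, 0], [8, 0, 0, 4, 0], [8, 0, 0, 4, 0], [8, 0, 0, 4, 0]]}}

```text
clock: 42.83
tool_pos: [0.544, 0.2621, 0.1792]
eef_rot: [[-0.972, 0.235, -0.0], [0.235, 0.972, -0.0], [0.0, -0.0, -1.0]]
contact_force: [0.4, -0.1, -2.5]
gripper_width: 0.0131
```

>>> {"api": "arm_command", "payload": {"increments": [[8, 0, 0, 1, 0], [8, 0, 0, 2, 0], [8, 0, 0, 2, 0], [8, 0, 0, 2, 0]]}}

```text
clock: 43.17
tool_pos: [0.544, 0.2621, 0.1772]
eef_rot: [[-0.972, 0.235, -0.0], [0.235, 0.972, -0.0], [0.0, -0.0, -1.0]]
contact_force: [-0.0, -1.1, -2.3]
gripper_width: 0.0129
```

>>> {"api": "arm_command", "payload": {"increments": [[8, 0, -1, 1, 0], [8, 0, -1, 2, 0], [8, 0, -1, 2, 0], [8, 0, -1, 2, 0]]}}

```text
clock: 43.5
tool_pos: [0.5437, 0.2611, 0.1751]
eef_rot: [[-0.972, 0.235, -0.0], [0.235, 0.972, -0.0], [0.0, -0.0, -1.0]]
contact_force: [1.0, -0.6, -2.8]
gripper_width: 0.0125
```

>>> {"api": "arm_command", "payload": {"increments": [[8, 0, 0, 1, 0], [8, 0, 0, 1, 0], [8, 0, 0, 1, 0]]}}

```text
clock: 43.75
tool_pos: [0.5438, 0.2612, 0.1741]
eef_rot: [[-0.972, 0.235, -0.0], [0.235, 0.972, -0.0], [0.0, -0.0, -1.0]]
contact_force: [0.3, -0.3, -3.2]
gripper_width: 0.013
```

>>> {"api": "arm_command", "payload": {"increments": [[8, 0, 0, 0.8, 0], [8, 0, 0, 0.8, 0], [8, 0, 0, 0.8, 0]]}}

```text
clock: 44.0
tool_pos: [0.5438, 0.2611, 0.1734]
eef_rot: [[-0.972, 0.235, -0.0], [0.235, 0.972, -0.0], [0.0, -0.0, -1.0]]
contact_force: [-0.4, -0.0, -2.4]
gripper_width: 0.0131
```

>>> {"api": "arm_command", "payload": {"increments": [[8, 0, 0, 0.7, 0], [8, 0, 0, 0.7, 0], [8, 0, 0, 0.7, 0]]}}

```text
clock: 44.25
tool_pos: [0.5438, 0.2612, 0.1732]
eef_rot: [[-0.972, 0.235, 0.0], [0.235, 0.972, 0.0], [-0.0, 0.0, -1.0]]
contact_force: [-1.3, -0.3, 1.7]
gripper_width: 0.0129
```

Contact at 0.1732, as predicted. Release and withdraw.

>>> {"api": "arm_command", "payload": {"increments": [[8, 0, 0, 0.4, 0], [8, 0, 0, 0.4, 0], [20, 0, 0, 0.4, 0], [40, 0, 0, 0.4, 0], [40, 0, 0, 0.4, 0]]}}

```text
clock: 44.67
tool_pos: [0.5442, 0.2613, 0.1722]
eef_rot: [[-0.972, 0.235, 0.001], [0.235, 0.972, 0.0], [-0.001, 0.0, -1.0]]
contact_force: [0.1, -0.9, -0.8]
gripper_width: 0.0399
```

>>> {"api": "arm_command", "payload": {"increments": [[40, 0, 0, -5, 0], [40, 0, 0, -20, 0], [40, 0, 0, -50, 0], [40, 0, 0, -80, 0], [40, 0, 0, -80, 0]]}}

```text
clock: 45.08
tool_pos: [0.5475, 0.2626, 0.259]
eef_rot: [[-0.972, 0.234, 0.011], [0.235, 0.972, 0.004], [-0.01, 0.007, -1.0]]
contact_force: [1.4, 0.6, 0.7]
gripper_width: 0.0403
```

>>> {"api": "arm_command", "payload": {"increments": [[40, 0, -35, 0, 0], [40, 0, -75, 0, 0], [40, 0, -115, 0, 0], [40, 0, -155, 0, 0], [40, 0, -190, 0, 0]]}}

```text
clock: 45.5
tool_pos: [0.4983, 0.0746, 0.2523]
eef_rot: [[-0.972, 0.234, 0.0], [0.234, 0.972, -0.001], [-0.0, -0.001, -1.0]]
contact_force: [1.0, -0.5, 0.1]
gripper_width: 0.0399
```

>>> {"api": "arm_command", "payload": {"increments": [[40, 0, -35, 0, 0], [40, 0, -70, 0, 0], [40, 0, -100, 0, 0], [40, 0, -100, 0, 0], [40, 0, -100, 0, 0]]}}

```text
clock: 45.92
tool_pos: [0.4756, -0.0221, 0.2525]
eef_rot: [[-0.971, 0.238, 0.001], [0.238, 0.971, 0.0], [-0.001, 0.0, -1.0]]
contact_force: [0.9, 0.3, 0.8]
gripper_width: 0.0399
```

Run:
```python
from h import *
t,s=snap("top","t11"),snap("scene","s11")
from rig import ctrl;o=ctrl.observe();print(o["clock"],o["tool_pos"],o["contact_force"])
N=np.array([.544,.261,.094])
for n,g in(("top",t),("scene",s)):
    c=proj(g,[N+[0,0,.098]])[0].astype(int);r=24;im=g["image"].astype(int).sum(2)
    sub=(im[c[1]-r:c[1]+r,c[0]-r:c[0]+r]<130).astype(np.uint8)
    k,l,st,ce=cv2.connectedComponentsWithStats(sub)
    for i in range(1,k):
        if st[i,4]>60:
            p=np.argwhere(l==i)[:,::-1].astype(float)+c-r
            print(n,st[i],cv2.minAreaRect((cast(g,p,.192)[:,:2]*1000).astype(np.float32)))
# bar ends triangulated: extreme points along x axis of shaker
    m=(g["image"][...,0].astype(int)-g["image"][...,2]>60)&(g["image"][...,0]>110);a=c-40;b=c+40
    q=np.argwhere(m[a[1]:b[1],a[0]:b[0]])[:,::-1]+a;print("orange",n,len(q),q.min(0),q.max(0))
    W=[N+np.array([[.9716,.2364],[-.2364,.9716]])@np.array([x,y]) if 0 else np.r_[(N[:2]+np.array([[.972,.235],[-.235,.972]])@np.array([x,y])),.168] for x,y in((.052,.031),(.052,-.031),(-.052,-.031),(-.052,.031))]
    print("plate corners expected px",proj(g,W))
```

```text
46.0167 [ 0.4761 -0.0204  0.2524] [0.654  0.4359 0.5652]
top [ 21   9  13  33 275] ((542.2493286132812, 256.291748046875), (17.399232864379883, 66.82463836669922), 77.01593780517578)
orange top 11 [ 93 207] [108 208]
plate corners expected px [[ 85.9076 156.0217]
 [115.1399 158.6699]
 [106.674  207.7167]
 [ 76.8392 204.8332]]
scene [  6  17  37  20 375] ((547.987060546875, 264.2337341308594), (18.642257690429688, 71.22349548339844), 76.55865478515625)Traceback (most recent call last):
  File "<stdin>", line 15, in <module>
    return umr_minimum(a, axis, None, out, keepdims, initial, where)
ValueError: zero-size array to reduction operation minimum which has no identity
```

Run:
```python
from h import *
s0,s,t0,t=[load(f"pics/{f}.npz") for f in("scene0","s11","top0","t11")]
b={"carousel":(.682,.055,.05),"tipbox":(.682,-.368,.05),"beaker":(.375,.124,.05),"bottle":(.388,-.159,.08)}
for k,X in b.items():
    for n,a,c in(("scene",s0,s),("top",t0,t)):
        u=proj(a,[X])[0].astype(int);r=22
        A,B=[cv2.cvtColor(g["image"],cv2.COLOR_RGB2GRAY)[max(u[1]-r,0):u[1]+r,max(u[0]-r,0):u[0]+r].astype(np.float32) for g in(a,c)]
        print(k,n,[round(float(v),2) for v in cv2.phaseCorrelate(A,B,cv2.createHanningWindow(A.shape[::-1],cv2.CV_32F))[0]],"diff",round(float(np.abs(A-B).mean()),1))
# cover tilt: triangulate the bar's two ends (extremes of its dark top) in both views
N=np.array([.544,.261]);M=np.array([[.972,.235],[-.235,.972]])
def prof(g,y,z,xs): return [int(cv2.getRectSubPix(g["image"].sum(2).astype(np.float32)/3,(1,1),tuple(map(float,proj(g,[np.r_[N+M@[x,y],z]])[0])))[0,0]) for x in xs]
xs=np.arange(-.060,-.044,.001)
for g,n in((t,"top"),(s,"scene")):
    print(n,"-x edge",prof(g,0.02,.168,xs)," +x edge",prof(g,0.02,.168,-xs))
```

```text
carousel scene [0.47, 0.53] diff 8.4
carousel top [0.45, 0.53] diff 45.9
tipbox scene [0.47, 0.51] diff 9.5
tipbox top [0.5, 0.46] diff 45.5
beaker scene [0.5, 0.41] diff 10.7
beaker top [-2.1, 0.06] diff 46.5
bottle scene [0.37, 0.73] diff 29.9
bottle top [0.57, 0.53] diff 30.5
top -x edge [126, 112, 99, 88, 80, 74, 71, 79, 103, 129, 160, 188, 198, 208, 208, 208]  +x edge [122, 123, 125, 129, 135, 143, 161, 178, 190, 201, 205, 207, 208, 208, 208, 207]
scene -x edge [67, 69, 73, 78, 83, 85, 90, 100, 118, 137, 149, 157, 158, 159, 158, 158]  +x edge [118, 114, 108, 94, 80, 72, 68, 83, 105, 132, 152, 156, 158, 158, 158, 158]
```

No bystander moved (the constant 0.5 px is the correlation's window bias). The cover's edges lie about 51–52 mm from the pocket centre at both ends, at the seated height and in both views. Handing in.

```bash
python3 -c "
from rig import ctrl
print(ctrl.finish_job())"
```

```text
the job is handed in; nothing more can be done
None
```

The shaker is loaded in the order asked: block, then collar, then cover. I handed it in at about 46 s of the 72 s allowed. The block and cover were each levelled on the bench first, because they came off the stands tilted. I let go of every part before fetching the next.

**Seating:**

| Part | TCP height at contact | Predicted |
|---|---|---|
| Block | 0.1085 m | 0.1084 m |
| Collar | 0.143 m | 0.143 m |
| Cover | 0.1732 m | 0.173 m |

The last pictures I viewed showed the block level between the guides and the collar square around the caps. Contact forces stayed under about 10 N while placing and peaked at 26 N when the cover was pressed flat on the bench.

**Final check:** The cover measured in line with the pocket (yaw about -13.3°). Both ends were 51–52 mm from the pocket centre at the seated height, in both cameras. I checked this by measurement only, because the 12 picture views were used up.

**Disagreements and things to note:**
- **Bystanders:** image correlation showed no movement, apart from about 2 px for the beaker in the top view. The scene view shows no shift there, so I put it down to changed lighting and shadow.
- **Brush on a guide:** the open fingers probably touched a corner guide at 5.5 N while I was clearing the view. The shaker is fixed and nothing appeared to move.
- **Collar colour check:** the last orange-mask check found no collar pixels in the scene view. I did not follow this up; I think the collar's sides are too dark under the cover for the mask. The top view did show its edge.

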